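# Pack the chisels away

### The arm

A 6-joint arm with a two-finger parallel gripper is mounted at the origin on a cart in front of the work surface, level with it; the furniture and walls round the work are solid. World frame = base frame: x ahead of the robot, y to its left, z up, the work surface at z = 0. Lengths are in mm, angles in degrees, forces in N, time in s.
With the tool pointing down it reaches from about 350 to 850 mm from the base axis. Payload 8.1 kg.
Tool frame: the origin (TCP) lies midway between the tips of the shut fingers; the grasp point (between the pads) lies 19 mm behind it; z points along the fingers, y is the line along which they close (so a half turn about z gives the same grasp; the last joint's range is limited). The gripper opens to 85 mm and grips with 20 to 120 N. Pads are 22 mm wide; open, the fingers measure 114 mm over their backs; the gripper's body (76 mm by 85 mm) begins 54 mm behind the grasp point. The pads swing forward as they close: fully open they stand 13 mm farther back than shut.
Start: joints at [-76.169, 7.471, 85.268, -0, 87.261, -4.893], TCP at [192.629, -568.242, 231.292] pointing down, gripper open.
Joint ranges: [-169.43, 169.43], [-51.17, 129.36], [1.28, 143.12], [-76.62, 256.62], [0, 156.53], [-152.29, 152.29]. Speed limits (degrees/s): [136.94, 136.94, 159.86, 180, 180, 180].

### API

Orientations are given as [roll, pitch, yaw] about the fixed x, y, z axes, in that order (R = Rz(yaw) Ry(pitch) Rx(roll)).
In Python, from bench import r gives the robot as it stands. The module is installed in compiled form; this text tells all that it offers.
- The arm moves only by the tool jog_arm, never from a script. Its argument "rows" is a list of rows, each a list of 2 entries, a list of its own where there are three numbers: the shift along the tool's x, y, z in mm, then the turn, a rotation vector about the tool's x, y, z in rad. A call has 1 to 10 rows; each row is the pose to reach, as a shift and turn from the pose commanded when the call began, along the tool's axes at that moment; what a row does not reach only later rows make up. A row lasts 1/10 s, in which the tool goes at most 50 mm and 8.59 degrees, less where a joint would pass 70% of its speed; a pose out of reach is approached as far as the arm can. A call with a gripper value outside its range is refused whole. "grip" is the finger opening in mm, from 0 to 85.4, set as the call begins (left out, the last holds). The fingers move at their own pace and stop on an object; "force" is the grip in N (left out, the last holds). Time passes only in rows, so rows that repeat a pose let the fingers close. It gives the time, the measured TCP pose, the force, the opening and the grip force at its end, in the units of the state.
- r.sense(): the state, without advancing time (a new reading comes with each control period).
- r.snapshot(name): name is "scene" or "top"; returns (picture, depth): 384x512x3 uint8, blue, green, red; 384x512 float32, mm along the optical axis (not along the pixel's ray), 0 where there is no reading.
- r.camera_params(name): a dict with "fx", "fy", "cx", "cy" (pixels), "pose" (4x4, takes a point from camera to world coordinates). Camera axes: x right, y down, z forward; pixel columns grow to the right and rows downward; lengths in mm; the calibration is good to about 2 mm. A picture is of the moment at which its call begins. camera_params takes no time and is no camera call.
- r.hand_in(): hands the job in; it is judged then, once.
The state is a dict: "time": time; "joint_pos": joint angles; "qd": joint speeds; "joint_efforts": joint torques, N m; "tool_pos": TCP position; "tcp_rot": TCP orientation; "ft_force": force on the tool from outside, world axes, zero at the start; "wrist_torque": the same for the moment, N m; "finger_gap": finger opening in mm; "grip_force": force on a finger pad.
Only numpy, scipy, OpenCV 4.12 (cv2) and the standard library are available. Lean on these libraries where they do the work, as an engineer would, in place of code of your own. Each camera call takes 0.05 s, during which the arm holds its last target. There are 200 camera calls.

### The job

Pack up for the day: take every chisel out of the upright block and lay it in the open case, one to a pair of notches, lying flat with its cutting end on the side away from the plain bay, and lay the larger rubbing stone flat in that bay. When everything is in, let the lid down gently until it is fully shut and turn the wooden button square across its edge so that it holds the lid. Leave the other things on the desk where they are.

Things in the scene. Friction and masses are not known exactly. Their poses are not given: they have to be found in the camera images.
- chisel_flat_mid (a point): Middle (half-way along, on the axis) of the steel chisel with a straight cutting end 26 mm wide; 190 mm long, 0.2 kg, may be absent. Shank 16 mm wide (x), 15 thick (z); the last 45 mm is the cutting end, 6 mm thick. Own y runs from the cutting end (-95 mm) to the struck head (+95 mm). At first it stands in the block, cutting end up, leaning up to 4 degrees.
- chisel_point_mid (a point): Middle (half-way along, on the axis) of the steel chisel with a narrow point 12 mm wide; 200 mm long, 0.2 kg, may be absent. Shank 16 mm wide (x), 15 thick (z); the last 45 mm is the cutting end, 6 mm thick. Own y runs from the cutting end (-100 mm) to the struck head (+100 mm). At first it stands in the block, cutting end up, leaning up to 4 degrees.
- chisel_claw_mid (a point): Middle (half-way along, on the axis) of the steel chisel with a toothed cutting end 30 mm wide; 175 mm long, 0.2 kg, may be absent. Shank 16 mm wide (x), 15 thick (z); the last 45 mm is the cutting end, 6 mm thick. Own y runs from the cutting end (-87.5 mm) to the struck head (+87.5 mm). At first it stands in the block, cutting end up, leaning up to 4 degrees.
- chisel_broad_mid (a point): Middle (half-way along, on the axis) of the steel chisel with a straight cutting end 42 mm wide; 180 mm long, 0.2 kg, may be absent. Shank 16 mm wide (x), 15 thick (z); the last 45 mm is the cutting end, 6 mm thick. Own y runs from the cutting end (-90 mm) to the struck head (+90 mm). At first it stands in the block, cutting end up, leaning up to 4 degrees.
- block: Fixed timber block 76 x 270 x 72 mm with a row of four square holes 20.5 mm wide, 66 mm apart along its own y (at y = 99, 33, -33, -99 mm), each 60 mm deep; chisels stand on the hole floor, 12 mm above the desk. On a foot 92 x 286 mm, 12 mm thick. Origin: centre of the underside; front faces its own -x, towards the robot.
- case: Fixed wooden chisel case, outside 236 (x) x 330 (y) mm, rim 46 mm high, walls 10 mm, floor 5 mm. Origin: centre of the underside; own -x is the front (button side, towards the robot), +x the hinge side. The chisels lie along its y at the left (+y), the plain bay is at the right. A post 36 x 50 mm, 57.5 mm high, stands at the middle of the front for the button.
- case_rack (a point): In the case at x = 0, y = 49, z = 29.5 mm, same axes: a seated chisel's middle lies at this y (within 6 mm: wide ends must stay left of the left rail) and z. Notches at x = +63, +17, -29, -75 mm from here, 23 mm wide, in two rails 10 mm thick at y = +32 and -66 mm; notch floors 7.5 mm below, tooth tops 6.5 mm above this point. The case floor, 24.5 mm below, is free between the rails.
- case_bay (a point): Centre of the floor of the plain bay for the rubbing stone, 5 mm above the desk; the bay is 216 (x) x 92 (y) mm, between the case's right wall (46 mm high) and a divider whose top is 22 mm above the desk. Same axes as the case.
- lid (a joint): Lid of the case, rad: 0 shut, about 1.6 standing open. Hinge axis along the case's y at x = +118 mm, z = 46 mm in the case's frame; panel 236 mm long and 12 mm thick, outer face 12 mm beyond the hinge plane. A stiff hinge holds it at any angle; it takes about 2 to 4 N at the free edge to swing it shut, so it does not fall by itself.
- lid_edge (a point): Middle of the lid's free edge (the edge away from the hinge), half-way through its thickness.
- button (a joint): Wooden turn button on a post at the middle of the case's front, rad: 0 when its length lies along the case's front edge, clear of the lid; +1.57 (counter-clockwise from above) when it lies square across the edge and over the lid. Runs from -0.35 to 1.75, held by friction (0.06 N m), stays where it is left.
- button_mid (a point): Middle of the turn button on its upright pivot axis, at x = -137 mm in the case's frame and 69.5 mm above the desk. Bar 64 mm long (own y), 16 mm wide (own x), from 59.5 to 75.5 mm above the desk; the shut lid's top is at 58 mm, its edge 19 mm from the pivot.
- stone_mid (a point): Centre of the larger, grey-green rubbing stone, 41 (own x) x 101 (own y) x 25 (own z) mm, 12.5 mm above its underside; lies flat on the desk in front of the chisel block.
- wax_block: a cream wax block, 30 x 44 x 26 mm; bystander, origin at its underside.
- tapping_block: a wooden tapping block, 36 x 113 x 23 mm; bystander, origin at its underside.
- small_stone: the smaller, reddish rubbing stone, 36 x 84 x 20 mm; it stays on the desk; bystander, origin at its underside.
- tape_measure: a yellow tape measure, 35 x 72 x 62 mm; bystander, origin at its underside.
- pigment_jar: a grey jar, 47 mm wide and 88 mm tall; bystander, origin at its underside.
There are look-alikes about, which are no part of the job. Leave any pink or yellow look-alike of the part that bears chisel_flat_mid alone.

How it is judged:
By the outcome, as a careful person would: the job done as asked, in the order asked, and still so for the second after the job is handed in, with the robot touching nothing.
Of chisel_flat, chisel_point, chisel_claw, chisel_broad only 2 to 4 are there at a start; the rules pass over those that are not, and their reading is None.
At some moment in a run one of stone may be knocked a few centimetres aside while the robot is not near it.
Once in a run the grip may slacken for a moment while it holds something.
It also fails if it takes over 210 s, if anything falls off the work surface, if the arm or the gripper's body presses on something with over 40 N, if the wrist force passes 120 N, or if a joint passes its speed limit or range.

## Working session

There is one attempt and no reset: what is moved stays moved. The work goes in short steps, Python scripts to look and compute and a tool call to move; the robot and the scene stay as the last step left them, time stands still between calls to the robot, and variables do not carry over. Pictures are saved under pics/ and viewed, at most 16 in all, crops included, and the job is handed in when it is done.

Besides the shell and the picture viewer there is one more tool, called after "Request:" by a JSON object that holds its "api" and its "payload". jog_arm: Moves the arm, as the interface text tells. Its arguments: {"type":"object","properties":{"rows":{"type":"array"},"grip":{"type":"number"},"force":{"type":"number"}},"required":["rows"]}

```bash
mkdir -p pics
python3 - <<'E'
from bench import r
import cv2,numpy as np
print(r.sense())
for n in("scene","top"):
    im,d=r.snapshot(n); cv2.imwrite(f"pics/{n}0.png",im); np.save(f"{n}0.npy",d)
    p=r.camera_params(n); print(n,{k:np.round(v,3).tolist() for k,v in p.items()})
E
```

```text
{'time': 0.0, 'joint_pos': array([-7.61708477e+01,  7.51427282e+00,  8.53306590e+01, -2.52057540e-03,
        8.72626178e+01, -4.89528036e+00]), 'qd': array([ 0.09500127, -0.05598514, -0.10581181, -0.03868449,  0.00472545,
       -0.11917345]), 'joint_efforts': array([ 3.36875182e-04, -5.69405580e+01, -5.00541902e+01, -2.15644295e-04,
        1.45884676e-02,  2.92682785e-05]), 'tool_pos': array([ 192.45809421, -567.69734126,  230.23993233]), 'tcp_rot': array([-1.79892628e+02, -6.66944133e-03,  1.87245491e+01]), 'ft_force': array([ 0.28375625,  0.27167139, -0.54518174]), 'wrist_torque': array([ 0.04520012,  0.04059806, -0.06465171]), 'grip_force': 0.0, 'finger_gap': 85.39707839867576}
scene {'fx': 487.232, 'fy': 487.232, 'cx': 255.015, 'cy': 193.76, 'pose': [[-0.678, -0.446, 0.584, -371.988], [-0.735, 0.425, -0.529, 800.636], [-0.012, -0.788, -0.616, 1056.221], [0.0, 0.0, 0.0, 1.0]]}
top {'fx': 499.934, 'fy': 499.934, 'cx': 256.169, 'cy': 184.715, 'pose': [[-0.006, -0.984, 0.176, 283.229], [-1.0, 0.006, 0.001, -33.54], [-0.002, -0.176, -0.984, 1635.48], [0.0, 0.0, 0.0, 1.0]]}
```

View pics/scene0.png

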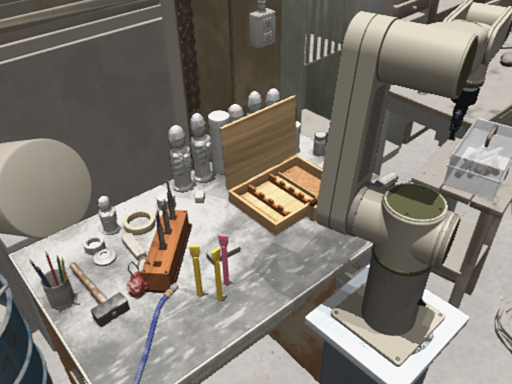

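View pics/top0.png

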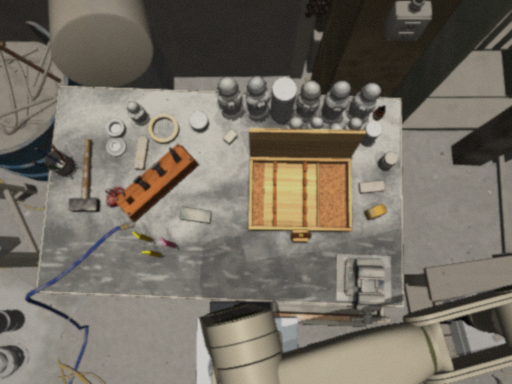

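The scene view shows the case open at about (275,190), the block at (168,250) with dark chisels in it, and yellow and pink upright look-alikes at (197,270), (217,275) and (224,260). In the top view the block is at (158,182), the grey stone at (195,215) and the case at (300,193). I'll enlarge both views.

```bash
cat > h.py <<'E'
from bench import r
import cv2,numpy as np
def cloud(n,d):
    p=r.camera_params(n); v,u=np.indices(d.shape)
    c=np.stack([(u-p["cx"])/p["fx"]*d,(v-p["cy"])/p["fy"]*d,d],-1)
    T=np.array(p["pose"]); return c@T[:3,:3].T+T[:3,3]
def ray(n,u,v,z):
    p=r.camera_params(n);T=np.array(p["pose"])
    w=T[:3,:3]@np.array([(u-p["cx"])/p["fx"],(v-p["cy"])/p["fy"],1.])
    return T[:3,3]+w*(z-T[2,3])/w[2]
E
python3 - <<'E'
from h import *
a=cv2.imread("pics/scene0.png")[165:315,110:260]; b=cv2.imread("pics/top0.png")[130:270,95:235]
a=cv2.resize(a,(400,400),interpolation=3);b=cv2.resize(b,(400,400),interpolation=3)
cv2.imwrite("pics/c1.png",np.hstack([a,b]))
for n in("scene","top"):
    P=cloud(n,np.load(n+"0.npy")); np.save(n+"P.npy",P)
P=np.load("topP.npy")
for (u,v) in [(195,215),(153,237),(170,243),(152,253),(300,165),(300,233),(350,190),(250,190),(182,152),(126,215),(190,175),(280,200),(340,200),(230,137),(371,187),(376,211),(300,135)]: print((u,v),P[v,u].round())
E
```

```text
(195, 215) [472. 167.  27.]
(153, 237) [404. 306.  -1.]
(170, 243) [378. 231. 107.]
(152, 253) [347. 279. 135.]
(300, 165) [ 639. -178.   14.]
(300, 233) [ 408. -167.   77.]
(350, 190) [ 549. -335.   42.]
(250, 190) [550. -12.  49.]
(182, 152) [672. 206.  69.]
(126, 215) [478. 398.  -5.]
(190, 175) [608. 188.   7.]
(280, 200) [ 523. -110.    6.]
(340, 200) [ 521. -307.    8.]
(230, 137) [731.  54.  32.]
(371, 187) [ 562. -408.   19.]
(376, 211) [ 477. -410.   64.]
(300, 135) [ 673. -158.  256.]
```

View pics/c1.png

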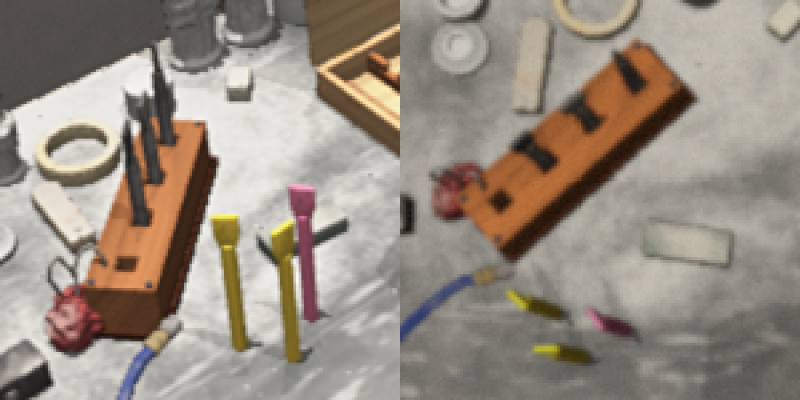

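Three chisels are present. In the right-hand crop the empty hole is at (500,200), the wide ends are at (535,150) and (582,110), and the pointed one is at (628,72). The upright pink and yellow ones at (535,303), (612,322) and (562,352) are the look-alikes and stay put. The grey-green bar at (686,242) is the larger stone, and the reddish bar near the tape at (371,187) in the top view is the smaller one. Next I'll measure poses.

Run:
```python
from h import *
S=np.load("sceneP.npy");T=np.load("topP.npy")
ims=cv2.imread("pics/scene0.png");imt=cv2.imread("pics/top0.png")
def rect(p):
    c,s,a=cv2.minAreaRect(np.float32(p)); return np.round(c,1),np.round(s,1),round(a,1)
box=lambda P,x0,x1,y0,y1,z0,z1:(P[...,0]>x0)&(P[...,0]<x1)&(P[...,1]>y0)&(P[...,1]<y1)&(P[...,2]>z0)&(P[...,2]<z1)
for n,P in(("scene",S),("top",T)):
    m=box(P,420,720,150,450,62,80); k=cv2.erode(m.astype(np.uint8),np.ones((2,2)))>0
    print(n,"block",rect(P[m][:,:2]),np.median(P[m][:,2]),m.sum())
    m=box(P,400,700,-380,30,41,52); print(" rim",rect(P[m][:,:2]),np.median(P[m][:,2]))
    m=box(P,370,450,-220,-120,68,84); print(" button",rect(P[m][:,:2]),np.median(P[m][:,2]))
    m=box(P,430,520,100,230,15,40); print(" stone",rect(P[m][:,:2]),np.median(P[m][:,2]))
    m=box(P,640,720,-350,30,70,400); print(" lid",np.percentile(P[m],[1,50,99],axis=0).round().tolist())
    m=box(P,420,720,150,480,85,260)
    q,lab,st,ce=cv2.connectedComponentsWithStats(m.astype(np.uint8),connectivity=8)
    for i in range(1,q):
        if st[i,4]<8: continue
        p=P[lab==i]; print(" comp",ce[i].round(),len(p),"z",p[:,2].min().round(),p[:,2].max().round())
        for z0 in range(85,250,15):
            e=p[(p[:,2]>=z0)&(p[:,2]<z0+15)]
            if len(e)>2: print("   ",z0,e.mean(0).round(1),rect(e[:,:2]),len(e))
    m=box(P,320,430,190,330,60,260)
    p=P[m]; print(" alike",len(p),p.min(0).round(),p.max(0).round())
```

```text
scene block (array([548.5, 273.1]), array([183.3, 285.3]), 35.4) 72.66019507525135 1488
 rim (array([ 533.3, -174.7]), array([337.2, 263.9]), 88.8) 46.45126260914401
 button (array([ 403.3, -158.6]), array([14.3, 41.2]), 6.6) 74.77569748756247
 stone (array([475.5, 166.2]), array([100.9,  43.5]), 78.7) 24.649355524596217
 lid [[657.0, -340.0, 72.0], [669.0, -162.0, 186.0], [683.0, -13.0, 283.0]]
 comp [170. 200.] 160 z 85.0 215.0
    85 [646.1 220.9  91. ] (array([645. , 220.9]), array([16.2, 13.1]), 69.4) 19
    100 [646.7 221.8 107.3] (array([646.3, 220.9]), array([16.9, 12.9]), 69.7) 25
    115 [645.4 221.7 122.5] (array([647.1, 221.9]), array([13.7,  8.4]), 47.6) 18
    130 [646.3 221.9 138. ] (array([648.5, 220.9]), array([14.8, 16.6]), 49.7) 26
    145 [646.5 221.8 153.5] (array([647.8, 221.7]), array([14.8,  7.6]), 56.7) 18
    160 [646.9 221.8 167.8] (array([648.4, 220.8]), array([13. , 14.6]), 86.8) 24
    175 [647.7 220.7 181.2] (array([648.1, 220.3]), array([9.3, 5.6]), 80.9) 10
    190 [648.3 220.5 197.2] (array([649.1, 220.6]), array([ 5.8, 13.3]), 44.0) 12
    205 [648.
[... 3976 characters left out ...]
.3, 13.1]), 53.4) 10
    160 [558.1 316.8 165.3] (array([557.5, 316.3]), array([ 5.5, 16.7]), 44.1) 13
    175 [559.3 316.6 181.2] (array([559.6, 316.3]), array([ 1.6, 23. ]), 45.7) 11
    190 [559.9 318.5 198.8] (array([560.7, 318.1]), array([ 7.4, 24.8]), 45.3) 30
    205 [567.4 311.1 207.5] (array([567.6, 311.7]), array([4.5, 1.9]), 45.6) 3
 comp [109. 190.] 13 z 87.0 107.0
    85 [545.7 426.5  93.1] (array([546.6, 428.8]), array([21.9,  7.5]), 89.7) 9
    100 [546.4 428.2 103.7] (array([546.3, 427.8]), array([15.6,  0.7]), 89.6) 4
 comp [120. 191.] 15 z 85.0 101.0
    85 [542.  393.8  90.9] (array([542.3, 394.7]), array([28.1,  7.7]), 60.2) 14
 alike 205 [341. 227.  61.] [409. 324. 198.]
```

```bash
cat >> h.py <<'E'
from scipy.spatial.transform import Rotation as Ro
H=np.radians(43); h=np.array([np.cos(H),np.sin(H),0]); Z=np.array([0,0,1.])
CY=np.radians(-1.2); cx=np.array([np.cos(CY),np.sin(CY),0]); cy=np.array([-np.sin(CY),np.cos(CY),0]); C0=np.array([541.5,-173.7,0])
def Rg(phi,hh=h):   # tilt phi from straight down towards hh, tool x up
    f=np.radians(phi); return np.column_stack([np.cos(f)*hh+np.sin(f)*Z,[hh[1],-hh[0],0],np.sin(f)*hh-np.cos(f)*Z])
def Rp(lean): # over case: chisel horizontal, tool x towards +cy, body leaning to +cy
    return Rg(-lean,cy)
def cur():
    s=r.sense(); return s["tool_pos"],Ro.from_euler("xyz",s["tcp_rot"],degrees=True).as_matrix(),s
def rel(p,R,tag=""):
    p0,R0,s=cur(); d=R0.T@(np.array(p)-p0); w=Ro.from_matrix(R0.T@R).as_rotvec()
    print(tag,"shift",d.round(1).tolist(),"rot",w.round(3).tolist(),"| rows",max(np.linalg.norm(d)/50,np.degrees(np.linalg.norm(w))/8.59).__round__(1),"J",s["joint_pos"].round(0).tolist(),"t",round(s["time"],1))
E
python3 - <<'E'
from h import *
rel([480,-120,350],Rg(0),"W1")
E
```

```text
W1 shift [416.0, -332.0, -119.1] rot [-0.002, -0.0, -0.424] | rows 10.9 J [-76.0, 8.0, 85.0, -0.0, 87.0, -5.0] t 0.1
```

Request:
{"api": "jog_arm", "payload": {"rows": [[[416, -332, -119], [0, 0, -0.424]], [[416, -332, -119], [0, 0, -0.424]], [[416, -332, -119], [0, 0, -0.424]], [[416, -332, -119], [0, 0, -0.424]], [[416, -332, -119], [0, 0, -0.424]], [[416, -332, -119], [0, 0, -0.424]], [[416, -332, -119], [0, 0, -0.424]], [[416, -332, -119], [0, 0, -0.424]], [[416, -332, -119], [0, 0, -0.424]], [[416, -332, -119], [0, 0, -0.424]]], "grip": 42}}

```text
time: 1.1
tool_pos: [456.6, -155.6, 340.6]
tcp_rot: [-180.0, 0.0, 43.0]
ft_force: [1.2, -0.7, -0.0]
finger_gap: 42.1
grip_force: 0.0
```

Run:
```python
from h import *
f=60;R=Rg(f);a=R[:,2]
c=np.array([651,219,112]); rel(c+14*a-110*a,R,"pre point")
```

```text
pre point shift [314.5, -141.3, 180.6] rot [-0.0, 1.047, 0.0] | rows 7.8 J [-25.0, -12.0, 93.0, -0.0, 99.0, 22.0] t 1.1
```

Request:
{"api": "jog_arm", "payload": {"rows": [[[250, -141, 60], [0, 0.5, 0]], [[250, -141, 60], [0, 0.5, 0]], [[250, -141, 60], [0, 0.5, 0]], [[250, -141, 60], [0, 0.5, 0]], [[250, -141, 60], [0, 0.5, 0]], [[250, -141, 60], [0, 0.5, 0]], [[314, -141, 180], [0, 1.047, 0]], [[314, -141, 180], [0, 1.047, 0]], [[314, -141, 180], [0, 1.047, 0]], [[314, -141, 180], [0, 1.047, 0]]]}}

```text
time: 2.1
tool_pos: [585.8, 163.0, 159.5]
tcp_rot: [-179.2, -57.3, 42.9]
ft_force: [-0.7, 1.6, -0.3]
finger_gap: 42.0
grip_force: 0.0
```

Run:
```python
from h import *
f=60;R=Rg(f);a=R[:,2]
c=np.array([651,219,112]); rel(c+14*a-110*a,R,"pre point"); print(cur()[0])
```

```text
pre point shift [1.9, 3.5, 2.0] rot [-0.014, 0.048, -0.001] | rows 0.3 J [-16.0, -14.0, 133.0, 69.0, 51.0, -12.0] t 2.1
[585.83566673 162.99822265 159.5121696 ]
```

Request:
{"api": "jog_arm", "payload": {"rows": [[[2, 3.5, 2], [-0.014, 0.048, 0]], [[2, 3.5, 40], [-0.014, 0.048, 0]], [[2, 3.5, 75], [-0.014, 0.048, 0]], [[2, 3.5, 100], [-0.014, 0.048, 0]], [[2, 3.5, 112], [-0.014, 0.048, 0]], [[2, 3.5, 112], [-0.014, 0.048, 0]], [[2, 3.5, 112], [-0.014, 0.048, 0]]]}}

```text
time: 2.8
tool_pos: [658.0, 225.6, 103.6]
tcp_rot: [179.9, -59.9, 43.1]
ft_force: [0.4, 0.1, 0.5]
finger_gap: 42.1
grip_force: 0.0
```

Run:
```python
from h import *
f=60;R=Rg(f);a=R[:,2]
c=np.array([651,219,112]); rel(c+14*a,R,"point")
out=[]
for n,(u,v) in(("scene",(170,200)),("top",(174,150))):
    im,d=r.snapshot(n); np.save(n+"1.npy",d); w=65
    out.append(cv2.resize(im[v-w:v+w,u-w:u+w],(400,400),interpolation=3))
cv2.imwrite("pics/c2.png",np.hstack(out))
```

```text
point shift [2.4, 0.1, 1.4] rot [0.0, 0.001, 0.001] | rows 0.1 J [-5.0, 6.0, 124.0, 88.0, 40.0, -27.0] t 2.8
```

View pics/c2.png

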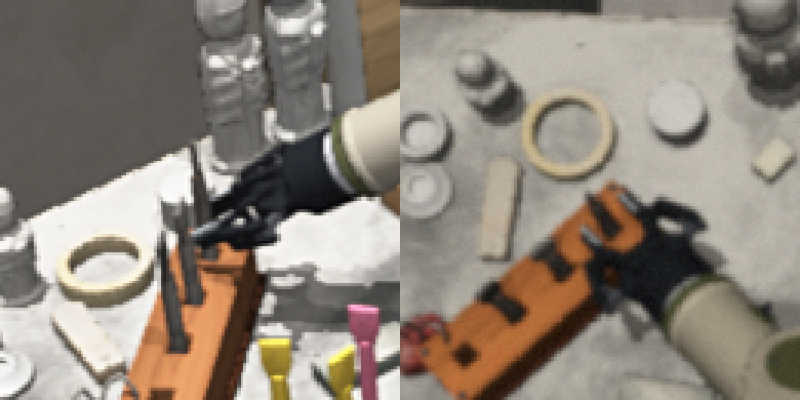

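The crop shows the two fingers straddling the pointed chisel: left half around (205,220), right half (600,225), with clearance on both sides. I'll close.

Request:
{"api": "jog_arm", "payload": {"rows": [[[2, 0, 1], [0, 0, 0]], [[2, 0, 1], [0, 0, 0]], [[2, 0, 1], [0, 0, 0]], [[2, 0, 1], [0, 0, 0]], [[2, 0, 1], [0, 0, 0]], [[2, 0, 1], [0, 0, 0]]], "grip": 5, "force": 80}}

```text
time: 3.5
tool_pos: [660.5, 227.0, 106.5]
tcp_rot: [179.7, -60.1, 43.2]
ft_force: [-2.5, 1.2, 6.0]
finger_gap: 13.2
grip_force: 77.8
```

Request:
{"api": "jog_arm", "payload": {"rows": [[[19, 0, -11], [0, 0, 0]], [[36, 0, -21], [0, 0, 0]], [[54, 0, -31], [0, 0, 0]], [[71, 0, -41], [0, 0, 0]], [[90, 0, -52], [0, 0, 0]], [[90, 0, -52], [0, 0, 0]]]}}

```text
time: 4.1
tool_pos: [661.4, 226.5, 212.9]
tcp_rot: [179.3, -60.2, 43.5]
ft_force: [-0.0, -0.0, -2.0]
finger_gap: 13.4
grip_force: 78.3
```

Run:
```python
from h import *
R=Rp(30);a=R[:,2]
T=C0+cy*49+Z*29.5+cx*(17)
rel(T+14*a+Z*140,R,"above"); print(a)
```

```text
above shift [-207.9, 192.6, -248.5] rot [0.236, -1.479, -0.852] | rows 11.5 J [-5.0, -8.0, 123.0, 72.0, 43.0, -6.0] t 4.1
[-0.01047121 -0.49989034 -0.8660254 ]
```

Request:
{"api": "jog_arm", "payload": {"rows": [[[-52, 96, -154], [0.118, -0.74, -0.426]], [[-52, 96, -154], [0.118, -0.74, -0.426]], [[-52, 96, -154], [0.118, -0.74, -0.426]], [[-52, 96, -154], [0.118, -0.74, -0.426]], [[-52, 96, -154], [0.118, -0.74, -0.426]], [[-52, 96, -154], [0.118, -0.74, -0.426]], [[-52, 96, -154], [0.118, -0.74, -0.426]]]}}

```text
time: 4.8
tool_pos: [609.7, 49.7, 241.5]
tcp_rot: [170.2, -14.6, 68.8]
ft_force: [0.9, 0.4, -2.3]
finger_gap: 13.8
grip_force: 78.6
```

Run:
```python
from h import *
R=Rp(30);a=R[:,2]
T=C0+cy*49+Z*29.5+cx*(17)
rel(T+14*a+Z*140,R,"above"); print(cur()[0])
```

```text
above shift [-202.8, 12.6, 36.8] rot [0.113, -0.738, -0.419] | rows 5.7 J [-7.0, -5.0, 99.0, 12.0, 73.0, 13.0] t 4.8
[609.73299904  49.65740302 241.54681003]
```

Request:
{"api": "jog_arm", "payload": {"rows": [[[-203, 12.5, 37], [0.113, -0.738, -0.419]], [[-203, 12.5, 37], [0.113, -0.738, -0.419]], [[-203, 12.5, 37], [0.113, -0.738, -0.419]], [[-203, 12.5, 37], [0.113, -0.738, -0.419]], [[-203, 12.5, 37], [0.113, -0.738, -0.419]], [[-203, 12.5, 37], [0.113, -0.738, -0.419]], [[-203, 12.5, 37], [0.113, -0.738, -0.419]], [[-203, 12.5, 37], [0.113, -0.738, -0.419]]]}}

```text
time: 5.6
tool_pos: [556.0, -132.2, 153.9]
tcp_rot: [-179.8, 29.6, 88.6]
ft_force: [0.4, 0.1, -1.5]
finger_gap: 13.3
grip_force: 78.6
```

```bash
cat > look.py <<'E'
from h import *
import sys
# dark things above case/hand: print points between z limits
def crop(name,cs,w,k=400):
    out=[]
    for n,(u,v) in zip(("scene","top"),cs):
        im,d=r.snapshot(n); np.save(n+"L.npy",cloud(n,d)); cv2.imwrite(f"{n}L.png",im)
        out.append(cv2.resize(im[max(v-w,0):v+w,u-w:u+w],(k,k),interpolation=3))
    cv2.imwrite(f"pics/{name}.png",np.hstack(out))
E
python3 - <<'E'
from look import *
R=Rp(30);a=R[:,2]
T=C0+cy*49+Z*29.5+cx*(17)
rel(T+14*a+Z*140,R,"above"); rel(T+14*a+Z*0,R,"seat")
crop("c3",((275,175),(290,190)),70)
E
```

```text
above shift [-1.5, 3.4, -3.1] rot [-0.005, -0.007, -0.003] | rows 0.1 J [-0.0, 7.0, 99.0, -31.0, 77.0, 9.0] t 5.6
seat shift [67.7, 3.8, 118.6] rot [-0.005, -0.007, -0.003] | rows 2.7 J [-0.0, 7.0, 99.0, -31.0, 77.0, 9.0] t 5.6
```

View pics/c3.png

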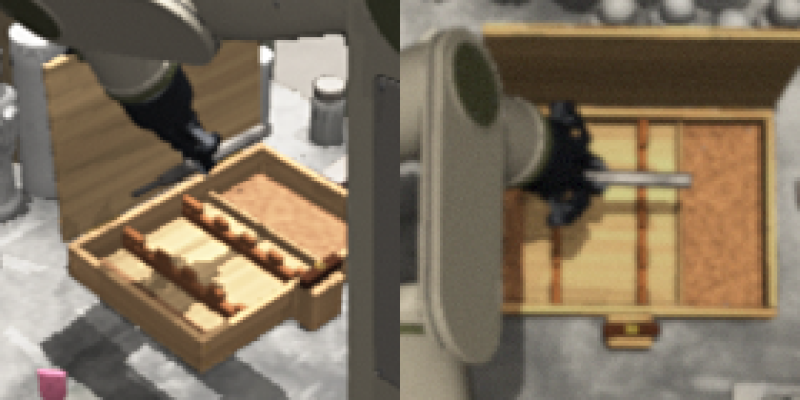

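The chisel is held near level above the case: in the scene view from its cutting end at (140,190) to its head at (265,130). In the top view its head is at (690,180). I'll measure its tilt.

```bash
cat >> look.py <<'E'
def axis(z0,z1,x0,x1):
    for n in("scene","top"):
        P=np.load(n+"L.npy"); m=(P[...,2]>z0)&(P[...,2]<z1)&(P[...,0]>x0)&(P[...,0]<x1)&(P[...,1]>-300)&(P[...,1]<80)
        p=P[m]
        for y0 in range(-260,40,20):
            e=p[(p[:,1]>=y0)&(p[:,1]<y0+20)]
            if len(e)>2: print(n,y0,len(e),np.median(e,axis=0).round(1),"maxz",e[:,2].max().round(),"y",e[:,1].min().round(),e[:,1].max().round(),"xw",np.ptp(e[:,0]).round())
E
python3 -c "
from look import *
axis(110,230,530,590)"
```

```text
scene -240 11 [ 548.6 -222.7  169. ] maxz 173.0 y -230.0 -220.0 xw 14.0
scene -220 22 [ 548.4 -208.6  168.9] maxz 176.0 y -219.0 -201.0 xw 17.0
scene -200 23 [ 548.9 -190.4  169. ] maxz 173.0 y -200.0 -180.0 xw 14.0
scene -180 25 [ 548.7 -170.7  169.7] maxz 176.0 y -180.0 -160.0 xw 20.0
scene -160 13 [ 548.3 -152.   168.2] maxz 175.0 y -159.0 -140.0 xw 9.0
scene -140 20 [ 537.6 -125.7  164.7] maxz 178.0 y -136.0 -121.0 xw 16.0
scene -120 56 [ 548.2 -108.3  174. ] maxz 224.0 y -119.0 -100.0 xw 40.0
scene -100 66 [549.5 -87.4 203.6] maxz 228.0 y -100.0 -80.0 xw 59.0
scene -80 32 [554.6 -73.5 169.3] maxz 228.0 y -79.0 -60.0 xw 32.0
scene -60 14 [557.1 -48.5 167.1] maxz 171.0 y -58.0 -42.0 xw 12.0
scene -40 8 [559.3 -35.4 166.9] maxz 170.0 y -37.0 -29.0 xw 10.0
top -240 15 [ 551.9 -224.4  170.1] maxz 178.0 y -228.0 -222.0 xw 16.0
top -220 42 [ 550.5 -210.4  169.2] maxz 176.0 y -220.0 -201.0 xw 16.0
top -200 37 [ 551.6 -190.   171. ] maxz 178.0 y -199.0 -180.0 xw 16.0
top -180 33 [ 552.4 -169.   170.4] maxz 178.0 y -180.0 -160.0 xw 16.0
top -160 39 [ 554.7 -150.5  170.6] maxz 177.0 y -160.0 -141.0 xw 17.0
top -140 84 [ 555.8 -129.3  176.7] maxz 203.0 y -139.0 -121.0 xw 53.0
top -120 82 [ 562.4 -113.8  205.3] maxz 229.0 y -120.0 -101.0 xw 58.0
```

Request:
{"api": "jog_arm", "payload": {"rows": [[[0, 4, 0], [-0.017, -0.007, -0.025]], [[20, 4, 30], [-0.017, -0.007, -0.025]], [[40, 4, 65], [-0.017, -0.007, -0.025]], [[56, 4, 92], [-0.017, -0.007, -0.025]], [[63, 4, 104], [-0.017, -0.007, -0.025]], [[66, 4, 110], [-0.017, -0.007, -0.025]], [[68, 4, 113.5], [-0.017, -0.007, -0.025]], [[69.5, 4, 116], [-0.017, -0.007, -0.025]], [[69.5, 4, 116], [-0.017, -0.007, -0.025]]]}}

```text
time: 6.6
tool_pos: [562.3, -131.1, 22.7]
tcp_rot: [179.7, 30.3, 90.1]
ft_force: [-0.6, -0.7, -2.0]
finger_gap: 13.2
grip_force: 78.8
```

Run:
```python
from look import *
R=Rp(30);a=R[:,2]
T=C0+cy*52+Z*29.5+cx*(17)
rel(T+14*a+Z*0,R,"seat")
crop("c4",((275,190),(290,190)),60)
axis(15,60,530,590)
```

```text
seat shift [4.5, -2.9, 3.5] rot [0.016, 0.005, 0.019] | rows 0.2 J [0.0, 18.0, 102.0, -34.0, 64.0, 17.0] t 6.6
scene -260 3 [ 589.2 -240.2   19.3] maxz 22.0 y -241.0 -240.0 xw 45.0
scene -240 31 [ 551.2 -230.6   23.9] maxz 42.0 y -240.0 -220.0 xw 58.0
scene -220 22 [ 557.2 -210.7   37.5] maxz 44.0 y -220.0 -200.0 xw 15.0
scene -200 73 [ 556.3 -189.2   34. ] maxz 45.0 y -198.0 -183.0 xw 59.0
scene -180 21 [ 557.5 -171.3   36.8] maxz 45.0 y -180.0 -161.0 xw 13.0
scene -160 7 [ 555.3 -156.    34.2] maxz 42.0 y -160.0 -144.0 xw 4.0
scene -140 15 [ 545.1 -126.3   33.9] maxz 44.0 y -137.0 -120.0 xw 13.0
scene -120 31 [ 558.8 -108.8   38.2] maxz 60.0 y -117.0 -100.0 xw 53.0
scene -100 72 [556.8 -91.2  33.8] maxz 58.0 y -100.0 -81.0 xw 57.0
scene -80 21 [560.3 -73.   34. ] maxz 41.0 y -79.0 -61.0 xw 13.0
scene -60 13 [562.1 -49.   33.3] maxz 37.0 y -58.0 -41.0 xw 9.0
scene -40 6 [561.  -35.3  34.4] maxz 38.0 y -38.0 -29.0 xw 9.0
scene -20 118 [559.9 -11.7  37.6] maxz 52.0 y -19.0 -7.0 xw 59.0
top -240 43 [ 559.3 -231.6   23.7] maxz 43.0 y -235.0 -222.0 xw 57.0
top -220 33 [ 559.6 -209.8   37.9] maxz 48.0 y -220.0 -200.0 xw 32.0
top -200 74 [ 559.2 -190.2   37.7] maxz 48.0 y -200.0 -180.0 xw 59.0
top -180 30 [ 559.8 -168.9   37.9] maxz 47.0 y -178.0 -160.0 xw 16.0
top -160 30 [ 560.1 -149.3   40. ] maxz 49.0 y -158.0 -141.0 xw 16.0
top -140 67 [ 560.4 -131.2   40.4] maxz 60.0 y -140.0 -121.0 xw 50.0
top -120 15 [ 567.3 -115.    45.2] maxz 60.0 y -119.0 -101.0 xw 28.0
top -100 3 [535.4 -95.6  42.4] maxz 60.0 y -98.0 -93.0 xw 3.0
```

View pics/c4.png

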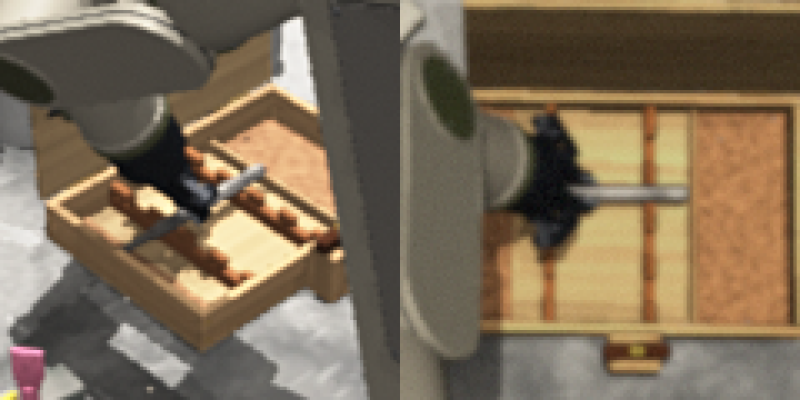

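The scene view shows the chisel between the teeth of both rails, about 5 mm above the notch floors, and clear of the divider in the top view at (690,193). I'll lower it the rest of the way.

Request:
{"api": "jog_arm", "payload": {"rows": [[[2, -1, 1], [0, 0, 0]], [[3, -1, 2], [0, 0, 0]], [[4, -1, 3], [0, 0, 0]], [[4.5, -1, 4], [0, 0, 0]], [[4.5, -1, 4], [0, 0, 0]]]}}

```text
time: 7.2
tool_pos: [561.8, -129.8, 20.3]
tcp_rot: [179.7, 30.5, 90.0]
ft_force: [-14.4, 5.4, 30.7]
finger_gap: 13.4
grip_force: 82.3
```

Request:
{"api": "jog_arm", "payload": {"rows": [[[-2, -1, -3], [0, 0, 0]], [[-2, -3, -3], [0, 0, 0]], [[-1, -3, -2], [0, 0, 0]], [[0, -3, 0], [0, 0, 0]], [[0, -3, 0], [0, 0, 0]]]}}

```text
time: 7.7
tool_pos: [559.1, -129.3, 20.3]
tcp_rot: [179.6, 30.5, 90.0]
ft_force: [-15.9, 11.4, 36.1]
finger_gap: 13.1
grip_force: 83.1
```

Run:
```python
from look import *
crop("c5",((275,190),(290,190)),60)
axis(15,60,530,590)
# tooth profile of the rails from the clouds before
for n in("scene","top"):
    P=np.load(n+"P.npy")
    for off in (32,-66):
        d=P-C0; X=d@cx; Y=d@cy
        m=(abs(Y-49-off)<4)&(P[...,2]>33)&(P[...,2]<41)&(abs(X)<100)
        print(n,off,np.histogram(X[m],bins=np.arange(-104,108,4))[0].tolist())
```

```text
scene -240 35 [ 550.8 -232.5   22. ] maxz 39.0 y -240.0 -222.0 xw 58.0
scene -220 19 [ 552.7 -211.4   37.2] maxz 42.0 y -220.0 -202.0 xw 13.0
scene -200 78 [ 555.3 -189.1   33.7] maxz 42.0 y -200.0 -180.0 xw 58.0
scene -180 19 [ 552.5 -170.7   36.5] maxz 40.0 y -180.0 -162.0 xw 13.0
scene -160 9 [ 550.8 -154.8   32.1] maxz 41.0 y -160.0 -146.0 xw 7.0
scene -140 10 [ 540.9 -123.8   33.4] maxz 41.0 y -134.0 -120.0 xw 13.0
scene -120 22 [ 554.  -109.1   34.4] maxz 45.0 y -118.0 -101.0 xw 42.0
scene -100 81 [553.6 -91.2  31.9] maxz 60.0 y -100.0 -82.0 xw 57.0
scene -80 23 [554.6 -70.3  34. ] maxz 42.0 y -80.0 -62.0 xw 20.0
scene -60 12 [556.7 -48.5  33.7] maxz 37.0 y -60.0 -42.0 xw 13.0
scene -40 11 [559.6 -30.8  35.6] maxz 46.0 y -39.0 -20.0 xw 36.0
scene -20 118 [558.1 -11.8  35.6] maxz 52.0 y -20.0 -6.0 xw 60.0
top -240 45 [ 557.4 -231.3   22.5] maxz 43.0 y -237.0 -220.0 xw 59.0
top -220 37 [ 555.7 -210.1   34.7] maxz 45.0 y -220.0 -200.0 xw 18.0
top -200 77 [ 558.2 -190.2   35.6] maxz 44.0 y -200.0 -180.0 xw 59.0
top -180 34 [ 556.9 -170.7   34.5] maxz 43.0 y -180.0 -160.0 xw 18.0
to
[... 166 characters left out ...]
8.5] maxz 59.0 y -119.0 -105.0 xw 30.0
scene 32 [0, 1, 3, 1, 1, 0, 0, 0, 0, 1, 2, 3, 2, 3, 1, 1, 0, 0, 0, 0, 0, 3, 1, 4, 2, 2, 1, 0, 0, 0, 0, 0, 0, 4, 2, 1, 1, 2, 0, 0, 0, 0, 0, 0, 3, 0, 3, 3, 1, 4, 0, 0]
scene -66 [0, 1, 1, 2, 0, 0, 0, 0, 0, 1, 1, 3, 0, 3, 2, 1, 0, 0, 0, 0, 0, 1, 0, 3, 1, 3, 1, 0, 0, 0, 0, 0, 1, 2, 1, 1, 2, 1, 1, 0, 0, 0, 0, 0, 1, 3, 1, 2, 1, 2, 1, 0]
top 32 [0, 4, 2, 3, 0, 0, 0, 0, 0, 1, 4, 3, 3, 1, 2, 0, 0, 0, 0, 0, 0, 0, 2, 3, 3, 1, 3, 0, 0, 0, 0, 0, 1, 3, 3, 2, 2, 4, 0, 0, 0, 0, 0, 0, 0, 3, 1, 2, 3, 2, 1, 0]
top -66 [0, 1, 1, 2, 0, 1, 0, 0, 0, 0, 1, 3, 2, 1, 2, 2, 0, 0, 0, 0, 0, 2, 1, 2, 2, 2, 4, 0, 0, 0, 0, 0, 1, 0, 3, 4, 1, 2, 2, 0, 0, 0, 0, 0, 1, 3, 1, 1, 2, 2, 4, 0]
```

View pics/c5.png

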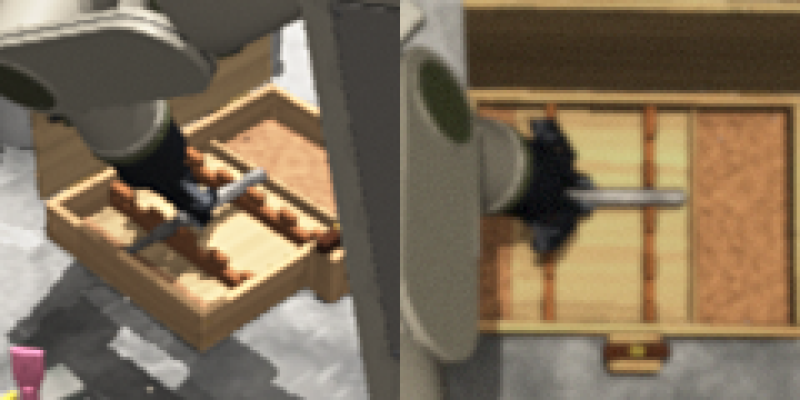

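The chisel now lies down in the notches of both rails (left half, (185,220) and (265,175)). I'll relieve the push and release.

Request:
{"api": "jog_arm", "payload": {"rows": [[[-1, 2, -2], [0, 0, 0]], [[-1, 2, -2], [0, 0, 0]], [[-1, 2, -2], [0, 0, 0]]]}}

```text
time: 8.1
tool_pos: [559.4, -129.3, 20.4]
tcp_rot: [179.8, 30.4, 90.1]
ft_force: [-13.5, 5.5, 24.0]
finger_gap: 13.2
grip_force: 81.8
```

Request:
{"api": "jog_arm", "payload": {"rows": [[[0, 0, 0], [0, 0, 0]], [[0, 0, 0], [0, 0, 0]], [[0, 0, 0], [0, 0, 0]], [[0, 0, 0], [0, 0, 0]], [[0, 0, -15], [0, 0, 0]], [[0, 0, -50], [0, 0, 0]], [[0, 0, -90], [0, 0, 0]], [[0, 0, -140], [0, 0, 0]], [[0, 0, -190], [0, 0, 0]], [[0, 0, -190], [0, 0, 0]]], "grip": 30}}

```text
time: 9.1
tool_pos: [563.0, -29.5, 190.8]
tcp_rot: [179.0, 30.2, 89.9]
ft_force: [0.9, -0.1, 0.8]
finger_gap: 29.7
grip_force: 0.0
```

Run:
```python
from look import *
crop("c6",((275,190),(290,190)),60)
axis(15,60,530,590)
R=Rg(0); rel([540,120,300],R,"W2")
f=60;R=Rg(f);a=R[:,2]
for nm,c in(("claw",[606.5,269,101]),("flat",[562,317,107])): rel(np.array(c)+14*a-90*a+Z*100,R,nm+" preabove")
```

```text
scene -240 33 [ 550.8 -232.4   22.3] maxz 42.0 y -240.0 -220.0 xw 56.0
scene -220 20 [ 553.4 -210.1   35.8] maxz 42.0 y -219.0 -201.0 xw 12.0
scene -200 78 [ 555.  -189.8   32.2] maxz 43.0 y -198.0 -180.0 xw 60.0
scene -180 23 [ 555.3 -170.7   36. ] maxz 40.0 y -180.0 -160.0 xw 20.0
scene -160 19 [ 553.1 -147.4   38. ] maxz 43.0 y -158.0 -142.0 xw 18.0
scene -140 26 [ 554.7 -132.3   35.5] maxz 43.0 y -139.0 -121.0 xw 17.0
scene -120 25 [ 556.  -110.5   35.7] maxz 43.0 y -119.0 -102.0 xw 13.0
scene -100 80 [556.  -90.8  31.6] maxz 44.0 y -99.0 -82.0 xw 59.0
scene -80 24 [556.1 -70.9  34.5] maxz 42.0 y -79.0 -61.0 xw 16.0
scene -60 16 [558.3 -51.2  31.1] maxz 38.0 y -59.0 -40.0 xw 19.0
scene -40 7 [558.8 -32.6  34.9] maxz 42.0 y -40.0 -23.0 xw 19.0
scene -20 118 [558.2 -11.6  37.6] maxz 51.0 y -20.0 -6.0 xw 59.0
top -240 43 [ 560.2 -231.6   22.2] maxz 42.0 y -239.0 -222.0 xw 59.0
top -220 34 [ 556.6 -210.1   36.6] maxz 44.0 y -220.0 -200.0 xw 16.0
top -200 73 [ 557.8 -190.    35.2] maxz 46.0 y -199.0 -180.0 xw 57.0
top -180 30 [ 556.8 -169.2   36. ] maxz 44.0 y -178.0 -160.0 xw 15.0
to
[... 184 characters left out ...]
119.0 -102.0 xw 15.0
top -100 69 [557.7 -92.9  35.8] maxz 43.0 y -99.0 -80.0 xw 58.0
top -80 31 [557.8 -70.2  34.6] maxz 42.0 y -80.0 -60.0 xw 24.0
top -60 21 [558.6 -47.8  33.6] maxz 38.0 y -57.0 -41.0 xw 33.0
top -40 13 [558.5 -34.4  31.1] maxz 38.0 y -38.0 -21.0 xw 34.0
top -20 30 [542.1 -15.2  46.8] maxz 54.0 y -18.0 -8.0 xw 59.0
W2 shift [72.9, -18.3, -176.4] rot [0.224, 0.494, 0.804] | rows 6.5 J [10.0, 8.0, 95.0, -30.0, 83.0, 15.0] t 9.2
claw preabove shift [193.6, 0.2, -176.0] rot [-0.227, 1.474, 0.884] | rows 11.6 J [10.0, 8.0, 95.0, -30.0, 83.0, 15.0] t 9.2
flat preabove shift [232.1, -44.0, -205.8] rot [-0.227, 1.474, 0.884] | rows 11.6 J [10.0, 8.0, 95.0, -30.0, 83.0, 15.0] t 9.2
```

View pics/c6.png

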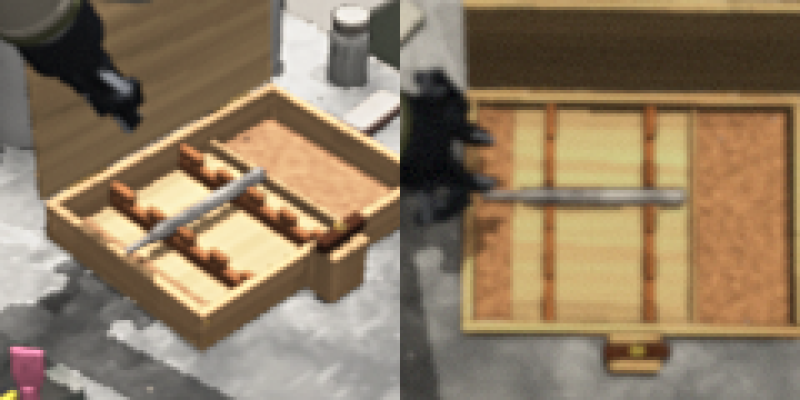

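The pointed chisel lies flat and seated in the third notch pair from the front: cutting end at (130,245), head at (265,175) in the left half. Tops are even at about 36 mm. Next is the claw chisel.

Request:
{"api": "jog_arm", "payload": {"rows": [[[97, 0, -120], [-0.11, 0.74, 0.44]], [[97, 0, -120], [-0.11, 0.74, 0.44]], [[97, 0, -120], [-0.11, 0.74, 0.44]], [[97, 0, -120], [-0.11, 0.74, 0.44]], [[97, 0, -120], [-0.11, 0.74, 0.44]], [[97, 0, -120], [-0.11, 0.74, 0.44]], [[193, 0, -176], [-0.227, 1.474, 0.884]], [[193, 0, -176], [-0.227, 1.474, 0.884]], [[193, 0, -176], [-0.227, 1.474, 0.884]], [[193, 0, -176], [-0.227, 1.474, 0.884]]], "grip": 42}}

```text
time: 10.2
tool_pos: [556.8, 223.4, 235.5]
tcp_rot: [173.2, -46.6, 54.0]
ft_force: [-0.5, 1.1, 0.5]
finger_gap: 42.1
grip_force: 0.0
```

Run:
```python
from look import *
print(ray("top",315.7,189,29.5))
f=60;R=Rg(f);a=R[:,2]
c=np.array([606.5,269,101]); rel(c+14*a-85*a,R,"pre");rel(c+14*a,R,"grasp")
```

```text
[ 554.90823544 -225.62532462   29.5       ]
pre shift [-68.0, -6.9, 71.9] rot [-0.037, 0.226, 0.129] | rows 2.0 J [-2.0, -27.0, 128.0, 43.0, 52.0, 18.0] t 10.2
grasp shift [-49.2, -2.5, 154.7] rot [-0.037, 0.226, 0.129] | rows 3.2 J [-2.0, -27.0, 128.0, 43.0, 52.0, 18.0] t 10.2
```

Request:
{"api": "jog_arm", "payload": {"rows": [[[-20, -7, 15], [-0.037, 0.226, 0.129]], [[-40, -7, 40], [-0.037, 0.226, 0.129]], [[-68, -7, 72], [-0.037, 0.226, 0.129]], [[-68, -7, 72], [-0.037, 0.226, 0.129]], [[-64, -6, 92], [-0.037, 0.226, 0.129]], [[-58, -5, 117], [-0.037, 0.226, 0.129]], [[-53, -3.5, 140], [-0.037, 0.226, 0.129]], [[-49, -2.5, 155], [-0.037, 0.226, 0.129]], [[-49, -2.5, 155], [-0.037, 0.226, 0.129]], [[-49, -2.5, 155], [-0.037, 0.226, 0.129]]]}}

```text
time: 11.2
tool_pos: [616.4, 276.3, 95.9]
tcp_rot: [179.7, -59.8, 43.4]
ft_force: [-0.6, -0.0, -0.0]
finger_gap: 42.0
grip_force: 0.0
```

Request:
{"api": "jog_arm", "payload": {"rows": [[[0, 0, 0], [0, 0, 0]], [[0, 0, 0], [0, 0, 0]], [[0, 0, 0], [0, 0, 0]], [[0, 0, 0], [0, 0, 0]], [[0, 0, 0], [0, 0, 0]], [[0, 0, 0], [0, 0, 0]]], "grip": 5, "force": 80}}

```text
time: 11.8
tool_pos: [616.6, 276.2, 95.9]
tcp_rot: [179.6, -59.9, 43.4]
ft_force: [-3.3, 1.6, 6.0]
finger_gap: 13.4
grip_force: 77.8
```

Request:
{"api": "jog_arm", "payload": {"rows": [[[19, 0, -11], [0, 0, 0]], [[36, 0, -21], [0, 0, 0]], [[54, 0, -31], [0, 0, 0]], [[71, 0, -41], [0, 0, 0]], [[90, 0, -52], [0, 0, 0]], [[108, 0, -62], [0, 0, 0]], [[108, 0, -62], [0, 0, 0]]]}}

```text
time: 12.5
tool_pos: [618.1, 276.2, 222.9]
tcp_rot: [179.2, -60.0, 43.7]
ft_force: [0.8, -0.6, -1.0]
finger_gap: 13.4
grip_force: 78.1
```

Run:
```python
from h import *
R=Rp(30);a=R[:,2]
T=C0+cy*49+Z*29.5+cx*(-29)
rel(T+14*a+Z*140,R,"above")
```

```text
above shift [-235.3, 225.9, -273.4] rot [0.235, -1.476, -0.851] | rows 11.5 J [2.0, -16.0, 128.0, 69.0, 38.0, 1.0] t 12.5
```

Request:
{"api": "jog_arm", "payload": {"rows": [[[-66, 113, -167], [0.118, -0.74, -0.426]], [[-66, 113, -167], [0.118, -0.74, -0.426]], [[-66, 113, -167], [0.118, -0.74, -0.426]], [[-66, 113, -167], [0.118, -0.74, -0.426]], [[-66, 113, -167], [0.118, -0.74, -0.426]], [[-66, 113, -167], [0.118, -0.74, -0.426]], [[-66, 113, -167], [0.118, -0.74, -0.426]]]}}

```text
time: 13.2
tool_pos: [565.0, 74.0, 246.7]
tcp_rot: [170.2, -14.4, 68.8]
ft_force: [0.5, -0.7, -2.0]
finger_gap: 13.4
grip_force: 78.5
```

Run:
```python
from h import *
R=Rp(30);a=R[:,2]
T=C0+cy*49+Z*29.5+cx*(-29)
rel(T+14*a+Z*140,R,"above")
```

```text
above shift [-225.6, 19.6, 38.2] rot [0.113, -0.734, -0.418] | rows 5.7 J [-5.0, -12.0, 105.0, 11.0, 74.0, 16.0] t 13.2
```

Request:
{"api": "jog_arm", "payload": {"rows": [[[-225, 19.5, 38], [0.113, -0.734, -0.418]], [[-225, 19.5, 38], [0.113, -0.734, -0.418]], [[-225, 19.5, 38], [0.113, -0.734, -0.418]], [[-225, 19.5, 38], [0.113, -0.734, -0.418]], [[-225, 19.5, 38], [0.113, -0.734, -0.418]], [[-225, 19.5, 38], [0.113, -0.734, -0.418]], [[-225, 19.5, 38], [0.113, -0.734, -0.418]], [[-225, 19.5, 38], [0.113, -0.734, -0.418]], [[-225, 19.5, 38], [0.113, -0.734, -0.418]]]}}

```text
time: 14.1
tool_pos: [511.4, -131.0, 156.8]
tcp_rot: [179.9, 29.6, 88.5]
ft_force: [-0.3, 0.2, -1.4]
finger_gap: 13.3
grip_force: 78.5
```

Run:
```python
from look import *
R=Rp(30);a=R[:,2]
T=C0+cy*49+Z*29.5+cx*(-29)
rel(T+14*a+Z*140,R,"above"); rel(T+14*a,R,"seat")
crop("c7",((275,190),(290,190)),60)
axis(110,230,485,545)
```

```text
above shift [-0.3, 1.9, -0.5] rot [-0.002, -0.006, -0.005] | rows 0.1 J [-0.0, 0.0, 106.0, -31.0, 77.0, 9.0] t 14.1
seat shift [68.9, 1.8, 121.2] rot [-0.002, -0.006, -0.005] | rows 2.8 J [-0.0, 0.0, 106.0, -31.0, 77.0, 9.0] t 14.1
scene -220 20 [ 503.1 -208.2  172.6] maxz 177.0 y -220.0 -201.0 xw 16.0
scene -200 23 [ 503.  -191.   173.5] maxz 177.0 y -199.0 -180.0 xw 14.0
scene -180 22 [ 505.4 -172.4  173.5] maxz 177.0 y -180.0 -163.0 xw 18.0
scene -160 14 [ 501.  -152.   170.8] maxz 177.0 y -160.0 -142.0 xw 7.0
scene -140 18 [ 493.5 -126.7  168.2] maxz 181.0 y -137.0 -121.0 xw 15.0
scene -120 51 [ 505.1 -108.1  176.8] maxz 227.0 y -120.0 -101.0 xw 44.0
scene -100 72 [504.9 -89.8 205.1] maxz 228.0 y -100.0 -80.0 xw 52.0
scene -80 42 [509.9 -71.8 171.8] maxz 229.0 y -80.0 -60.0 xw 35.0
scene -60 44 [512.5 -51.5 171. ] maxz 176.0 y -60.0 -42.0 xw 33.0
top -220 27 [ 506.3 -208.7  173.6] maxz 180.0 y -216.0 -202.0 xw 16.0
top -200 36 [ 506.5 -190.7  173.5] maxz 178.0 y -200.0 -182.0 xw 16.0
top -180 42 [ 508.  -170.3  173.2] maxz 182.0 y -180.0 -161.0 xw 16.0
top -160 42 [ 507.8 -149.7  173.1] maxz 182.0 y -159.0 -140.0 xw 16.0
top -140 77 [ 511.9 -128.5  179.9] maxz 206.0 y -138.0 -120.0 xw 40.0
top -120 86 [ 517.7 -112.7  205.3] maxz 229.0 y -120.0 -101.0 xw 59.0
```

Request:
{"api": "jog_arm", "payload": {"rows": [[[3, 3.5, 0], [-0.012, -0.006, -0.023]], [[25, 3.5, 38], [-0.012, -0.006, -0.023]], [[48, 3.5, 76], [-0.012, -0.006, -0.023]], [[62, 3.5, 100], [-0.012, -0.006, -0.023]], [[68.5, 3.5, 110.5], [-0.012, -0.006, -0.023]], [[69.5, 3.5, 112.5], [-0.012, -0.006, -0.023]], [[70.5, 3.5, 114.5], [-0.012, -0.006, -0.023]], [[71.5, 3.5, 116], [-0.012, -0.006, -0.023]], [[72, 3.5, 117], [-0.012, -0.006, -0.023]], [[72, 3.5, 117], [-0.012, -0.006, -0.023]]]}}

```text
time: 15.2
tool_pos: [516.0, -127.2, 20.7]
tcp_rot: [179.9, 30.2, 90.0]
ft_force: [0.2, -0.8, -1.8]
finger_gap: 13.6
grip_force: 78.5
```

Run:
```python
from look import *
crop("c8",((275,190),(290,190)),60)
axis(15,60,485,545)
```

```text
scene -240 36 [ 511.5 -233.1   21.4] maxz 29.0 y -239.0 -222.0 xw 58.0
scene -220 14 [ 509.3 -205.9   37.8] maxz 42.0 y -213.0 -200.0 xw 10.0
scene -200 79 [ 510.4 -188.1   32.4] maxz 44.0 y -199.0 -181.0 xw 59.0
scene -180 22 [ 510.4 -171.4   37.4] maxz 42.0 y -179.0 -161.0 xw 13.0
scene -160 7 [ 506.5 -152.8   33.8] maxz 40.0 y -160.0 -148.0 xw 8.0
scene -140 10 [ 498.4 -122.5   31.2] maxz 41.0 y -138.0 -120.0 xw 11.0
scene -120 31 [ 508.9 -106.9   34.4] maxz 53.0 y -120.0 -100.0 xw 44.0
scene -100 84 [510.8 -90.5  34.1] maxz 59.0 y -100.0 -81.0 xw 60.0
scene -80 30 [514.9 -69.1  34.2] maxz 41.0 y -79.0 -60.0 xw 31.0
scene -60 42 [514.2 -49.9  33.9] maxz 40.0 y -60.0 -40.0 xw 34.0
scene -40 7 [513.5 -38.3  34.2] maxz 44.0 y -40.0 -22.0 xw 39.0
scene -20 122 [515.9 -10.9  36.8] maxz 53.0 y -19.0 -6.0 xw 58.0
top -240 36 [ 516.5 -231.1   21.4] maxz 30.0 y -234.0 -227.0 xw 57.0
top -220 19 [ 510.7 -205.7   40.1] maxz 45.0 y -213.0 -201.0 xw 14.0
top -200 74 [ 512.7 -189.5   37.1] maxz 46.0 y -199.0 -180.0 xw 59.0
top -180 39 [ 511.6 -169.8   36.1] maxz 46.0 y -180.0 -160.0 xw 21.0
top -160 42 [ 513.1 -150.2   37.1] maxz 48.0 y -160.0 -140.0 xw 32.0
top -140 60 [ 515.  -127.6   38.2] maxz 59.0 y -138.0 -120.0 xw 40.0
top -120 25 [ 521.3 -111.9   39.1] maxz 60.0 y -120.0 -101.0 xw 30.0
```

View pics/c8.png

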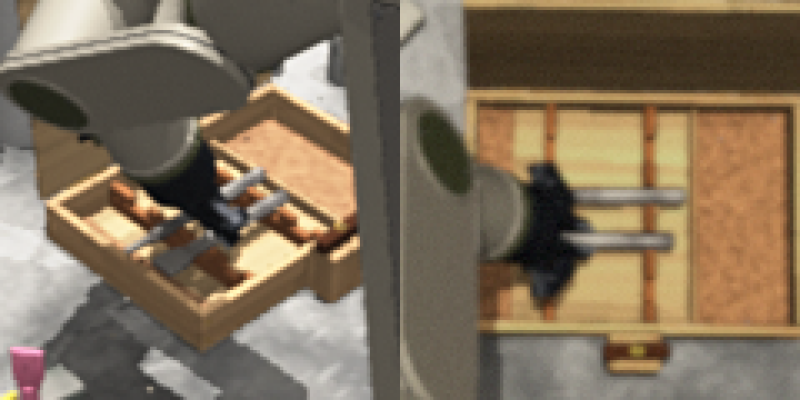

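The claw chisel is aligned in the second notch pair from the front: toothed end at (180,262), head at (285,205) in the left half. It is a millimetre or two up, so I'll lower, release and retreat.

Request:
{"api": "jog_arm", "payload": {"rows": [[[0.5, 0, 1], [0, 0, 0]], [[1, 0, 1.7], [0, 0, 0]], [[1, 0, 1.7], [0, 0, 0]]]}}

```text
time: 15.6
tool_pos: [515.8, -127.3, 19.5]
tcp_rot: [180.0, 30.3, 90.0]
ft_force: [-6.3, 4.5, 11.4]
finger_gap: 13.5
grip_force: 80.1
```

Request:
{"api": "jog_arm", "payload": {"rows": [[[0, 0, 0], [0, 0, 0]], [[0, 0, 0], [0, 0, 0]], [[0, 0, 0], [0, 0, 0]], [[0, 0, 0], [0, 0, 0]], [[0, 0, -15], [0, 0, 0]], [[0, 0, -50], [0, 0, 0]], [[0, 0, -90], [0, 0, 0]], [[0, 0, -140], [0, 0, 0]], [[0, 0, -190], [0, 0, 0]], [[0, 0, -190], [0, 0, 0]]], "grip": 28}}

```text
time: 16.6
tool_pos: [519.5, -28.1, 190.4]
tcp_rot: [179.2, 30.0, 89.8]
ft_force: [0.6, -1.4, 0.8]
finger_gap: 27.9
grip_force: 0.0
```

Run:
```python
from look import *
crop("c9",((275,190),(290,190)),60)
axis(15,60,485,545)
f=60;R=Rg(f);a=R[:,2]
c=[562,317,107]; rel(np.array(c)+14*a-90*a+Z*100,R,"flat preabove")
```

```text
scene -240 38 [ 509.5 -232.3   20.9] maxz 28.0 y -237.0 -226.0 xw 57.0
scene -220 13 [ 508.7 -206.3   35.3] maxz 42.0 y -214.0 -200.0 xw 14.0
scene -200 77 [ 508.7 -187.7   33. ] maxz 43.0 y -199.0 -181.0 xw 59.0
scene -180 25 [ 510.2 -168.8   36.1] maxz 44.0 y -180.0 -161.0 xw 19.0
scene -160 21 [ 510.5 -149.3   35.7] maxz 40.0 y -159.0 -140.0 xw 16.0
scene -140 24 [ 511.2 -130.3   35.1] maxz 40.0 y -139.0 -121.0 xw 16.0
scene -120 27 [ 511.6 -110.1   35.9] maxz 43.0 y -119.0 -100.0 xw 15.0
scene -100 76 [511.6 -90.5  32.3] maxz 42.0 y -100.0 -80.0 xw 58.0
scene -80 32 [514.4 -71.1  33.1] maxz 41.0 y -79.0 -60.0 xw 29.0
scene -60 44 [515.4 -49.7  33.5] maxz 38.0 y -60.0 -41.0 xw 33.0
scene -40 6 [510.9 -38.9  33.9] maxz 39.0 y -40.0 -38.0 xw 28.0
scene -20 124 [515.4 -10.8  37.4] maxz 51.0 y -20.0 -6.0 xw 59.0
top -240 34 [ 518.  -232.1   21.2] maxz 29.0 y -237.0 -229.0 xw 57.0
top -220 19 [ 511.5 -205.8   34.9] maxz 46.0 y -213.0 -202.0 xw 14.0
top -200 72 [ 514.3 -189.7   35.2] maxz 43.0 y -200.0 -183.0 xw 60.0
top -180 40 [ 511.7 -169.5   35.1] maxz 42.0 y -180.0 -160.0 xw 40.0
top -160 37 [ 512.1 -150.5   34.7] maxz 43.0 y -160.0 -140.0 xw 16.0
top -140 33 [ 514.8 -130.6   34.9] maxz 47.0 y -138.0 -121.0 xw 29.0
top -120 31 [ 515.  -111.5   36.3] maxz 42.0 y -118.0 -102.0 xw 26.0
top -100 72 [515.  -92.3  36.1] maxz 48.0 y -99.0 -82.0 xw 59.0
top -80 45 [515.9 -69.7  34.3] maxz 43.0 y -80.0 -60.0 xw 27.0
top -60 61 [515.  -50.3  34.3] maxz 39.0 y -60.0 -41.0 xw 46.0
top -40 11 [513.2 -37.4  27. ] maxz 32.0 y -38.0 -21.0 xw 53.0
top -20 27 [533.2 -14.7  44.6] maxz 51.0 y -18.0 -8.0 xw 60.0
flat preabove shift [231.1, -1.9, -204.3] rot [-0.231, 1.475, 0.879] | rows 11.6 J [11.0, 2.0, 102.0, -30.0, 84.0, 16.0] t 16.7
```

Run:
```python
from look import *
f=52;R=Rg(f);a=R[:,2]
c=[562,317,107]; rel(np.array(c)+14*a-80*a+Z*110,R,"flat preabove")
P=np.load("topP.npy"); m=(P[...,0]>320)&(P[...,0]<430)&(P[...,1]>190)&(P[...,1]<260)&(P[...,2]>60); print(P[m].min(0),P[m].max(0))
```

```text
flat preabove shift [232.9, 8.3, -220.0] rot [-0.166, 1.345, 0.878] | rows 10.8 J [11.0, 2.0, 102.0, -30.0, 84.0, 16.0] t 16.7
[366.9679915  227.45117561  61.37885085] [388.60807989 246.30874218 197.81481604]
```

Request:
{"api": "jog_arm", "payload": {"rows": [[[110, 4, -160], [-0.08, 0.67, 0.44]], [[110, 4, -160], [-0.08, 0.67, 0.44]], [[110, 4, -160], [-0.08, 0.67, 0.44]], [[110, 4, -160], [-0.08, 0.67, 0.44]], [[110, 4, -160], [-0.08, 0.67, 0.44]], [[233, 8, -220], [-0.166, 1.345, 0.878]], [[233, 8, -220], [-0.166, 1.345, 0.878]], [[233, 8, -220], [-0.166, 1.345, 0.878]], [[233, 8, -220], [-0.166, 1.345, 0.878]], [[233, 8, -220], [-0.166, 1.345, 0.878]]], "grip": 42}}

```text
time: 17.7
tool_pos: [522.6, 280.7, 253.3]
tcp_rot: [177.2, -46.4, 47.6]
ft_force: [-1.1, 0.8, 0.6]
finger_gap: 42.3
grip_force: 0.0
```

Run:
```python
from look import *
f=52;R=Rg(f);a=R[:,2]
c=np.array([562,317,107]); rel(c-66*a,R,"pre");rel(c+14*a,R,"grasp")
print(cur()[0])
crop("c10",((185,250),(160,200)),65)
```

```text
pre shift [-75.4, -3.2, 74.0] rot [-0.012, 0.097, 0.055] | rows 2.1 J [8.0, -33.0, 129.0, 34.0, 49.0, 37.0] t 17.7
grasp shift [-67.8, -2.0, 153.6] rot [-0.012, 0.097, 0.055] | rows 3.4 J [8.0, -33.0, 129.0, 34.0, 49.0, 37.0] t 17.7
[522.57898636 280.68928663 253.32343363]
```

View pics/c10.png

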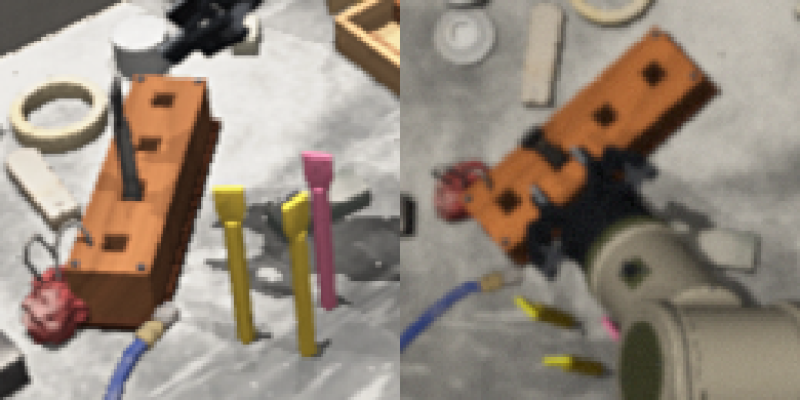

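The flat chisel is the only dark one left, standing at (125,160) in the left half. The open fingers are above it in the right half at (545,180), and the forearm passes over the pink look-alike at (610,328). I'll check that clearance.

Run:
```python
from look import *
P=np.load("topL.npy")
for x,y in((640,270),(680,320),(630,360),(720,350),(600,230),(650,385)):
    u=95+int((x-400)*.325);v=135+int(y*.325);print((x,y),P[v,u].round())
```

```text
(640, 270) [405. 163. 467.]
(680, 320) [359. 119. 555.]
(630, 360) [332. 161. 523.]
(720, 350) [339.  92. 550.]
(600, 230) [445. 209. 395.]
(650, 385) [314. 142. 546.]
```

Request:
{"api": "jog_arm", "payload": {"rows": [[[-20, -3, 20], [-0.012, 0.097, 0.055]], [[-50, -3, 50], [-0.012, 0.097, 0.055]], [[-75, -3, 74], [-0.012, 0.097, 0.055]], [[-75, -3, 74], [-0.012, 0.097, 0.055]], [[-73, -3, 92], [-0.012, 0.097, 0.055]], [[-71, -3, 117], [-0.012, 0.097, 0.055]], [[-69, -2, 140], [-0.012, 0.097, 0.055]], [[-68, -2, 153.5], [-0.012, 0.097, 0.055]], [[-68, -2, 153.5], [-0.012, 0.097, 0.055]], [[-68, -2, 153.5], [-0.012, 0.097, 0.055]]]}}

```text
time: 18.8
tool_pos: [571.6, 324.6, 101.9]
tcp_rot: [179.7, -51.9, 43.5]
ft_force: [-0.3, -0.3, 0.8]
finger_gap: 42.1
grip_force: 0.0
```

Request:
{"api": "jog_arm", "payload": {"rows": [[[0, 0, 0], [0, 0, 0]], [[0, 0, 0], [0, 0, 0]], [[0, 0, 0], [0, 0, 0]], [[0, 0, 0], [0, 0, 0]], [[0, 0, 0], [0, 0, 0]], [[0, 0, 0], [0, 0, 0]]], "grip": 5, "force": 80}}

```text
time: 19.4
tool_pos: [571.0, 324.1, 101.5]
tcp_rot: [179.7, -52.0, 43.4]
ft_force: [-2.1, 2.1, 6.6]
finger_gap: 13.4
grip_force: 77.6
```

Request:
{"api": "jog_arm", "payload": {"rows": [[[16, 0, -12], [0, 0, 0]], [[32, 0, -25], [0, 0, 0]], [[48, 0, -37], [0, 0, 0]], [[63, 0, -49], [0, 0, 0]], [[80, 0, -62], [0, 0, 0]], [[95, 0, -74], [0, 0, 0]], [[95, 0, -74], [0, 0, 0]]]}}

```text
time: 20.1
tool_pos: [571.9, 324.0, 223.9]
tcp_rot: [179.4, -52.1, 43.6]
ft_force: [0.5, 0.3, -1.0]
finger_gap: 13.8
grip_force: 77.8
```

Run:
```python
from h import *
R=Rp(38);a=R[:,2]
T=C0+cy*51+Z*29.5+cx*(-75)
rel(T+14*a+Z*140,R,"above")
```

```text
above shift [-290.3, 259.5, -263.7] rot [0.115, -1.479, -0.874] | rows 11.5 J [12.0, -21.0, 128.0, 45.0, 35.0, 30.0] t 20.1
```

Request:
{"api": "jog_arm", "payload": {"rows": [[[-98, 130, -169], [0.058, -0.74, -0.437]], [[-98, 130, -169], [0.058, -0.74, -0.437]], [[-98, 130, -169], [0.058, -0.74, -0.437]], [[-98, 130, -169], [0.058, -0.74, -0.437]], [[-98, 130, -169], [0.058, -0.74, -0.437]], [[-98, 130, -169], [0.058, -0.74, -0.437]], [[-98, 130, -169], [0.058, -0.74, -0.437]]]}}

```text
time: 20.8
tool_pos: [518.6, 97.8, 246.9]
tcp_rot: [170.6, -6.6, 67.4]
ft_force: [0.6, 0.3, -2.6]
finger_gap: 13.3
grip_force: 78.3
```

Run:
```python
from h import *
R=Rp(38);a=R[:,2]
T=C0+cy*51+Z*29.5+cx*(-75)
rel(T+14*a+Z*140,R,"above")
```

```text
above shift [-238.5, 29.7, 67.1] rot [0.051, -0.736, -0.431] | rows 5.7 J [4.0, -16.0, 107.0, 2.0, 78.0, 27.0] t 20.8
```

Request:
{"api": "jog_arm", "payload": {"rows": [[[-238, 29.5, 67], [0.051, -0.736, -0.431]], [[-238, 29.5, 67], [0.051, -0.736, -0.431]], [[-238, 29.5, 67], [0.051, -0.736, -0.431]], [[-238, 29.5, 67], [0.051, -0.736, -0.431]], [[-238, 29.5, 67], [0.051, -0.736, -0.431]], [[-238, 29.5, 67], [0.051, -0.736, -0.431]], [[-238, 29.5, 67], [0.051, -0.736, -0.431]], [[-238, 29.5, 67], [0.051, -0.736, -0.431]], [[-238, 29.5, 67], [0.051, -0.736, -0.431]]]}}

```text
time: 21.7
tool_pos: [467.2, -129.2, 159.6]
tcp_rot: [179.7, 37.7, 88.4]
ft_force: [0.8, -0.0, -1.6]
finger_gap: 13.2
grip_force: 78.5
```

Run:
```python
from look import *
R=Rp(38);a=R[:,2]
T=C0+cy*51+Z*29.5+cx*(-75)
rel(T+14*a+Z*140,R,"above"); rel(T+14*a,R,"seat")
crop("c11",((275,190),(290,190)),60)
axis(110,230,440,500)
```

```text
above shift [0.2, 0.2, 1.2] rot [0.002, -0.005, -0.005] | rows 0.0 J [5.0, -4.0, 113.0, -38.0, 79.0, 17.0] t 21.7
seat shift [85.9, -0.4, 112.0] rot [0.002, -0.005, -0.005] | rows 2.8 J [5.0, -4.0, 113.0, -38.0, 79.0, 17.0] t 21.7
scene -220 25 [ 459.4 -210.7  173.6] maxz 179.0 y -219.0 -201.0 xw 15.0
scene -200 22 [ 459.1 -190.3  175. ] maxz 182.0 y -200.0 -181.0 xw 17.0
scene -180 27 [ 460.3 -172.   175.3] maxz 181.0 y -180.0 -163.0 xw 15.0
scene -160 18 [ 459.4 -155.   173.3] maxz 181.0 y -159.0 -144.0 xw 13.0
scene -140 13 [ 450.  -125.1  171. ] maxz 179.0 y -137.0 -120.0 xw 14.0
scene -120 21 [ 459.4 -107.6  171.2] maxz 224.0 y -120.0 -100.0 xw 26.0
scene -100 54 [459.1 -90.1 178.1] maxz 228.0 y -100.0 -80.0 xw 29.0
scene -80 51 [462.4 -70.8 177.1] maxz 229.0 y -80.0 -60.0 xw 32.0
scene -60 37 [465.7 -51.  173.4] maxz 229.0 y -59.0 -40.0 xw 34.0
scene -40 23 [466.9 -34.2 173.6] maxz 179.0 y -39.0 -29.0 xw 25.0
top -220 37 [ 461.5 -209.6  176.8] maxz 183.0 y -220.0 -201.0 xw 16.0
top -200 41 [ 463.8 -189.1  176.3] maxz 183.0 y -200.0 -180.0 xw 16.0
top -180 41 [ 462.5 -169.2  175.2] maxz 183.0 y -180.0 -160.0 xw 16.0
top -160 33 [ 464.5 -151.3  177.1] maxz 185.0 y -160.0 -142.0 xw 15.0
top -140 76 [ 465.  -127.9  179.1] maxz 200.0 y -140.0 -120.0 xw 40.0
top -120 118 [ 471.9 -108.9  201.4] maxz 230.0 y -119.0 -100.0 xw 58.0
top -100 41 [471.5 -95.9 204.3] maxz 230.0 y -100.0 -88.0 xw 59.0
```

Request:
{"api": "jog_arm", "payload": {"rows": [[[2, 2, 0], [-0.007, -0.005, -0.017]], [[30, 2, 36], [-0.007, -0.005, -0.017]], [[58, 2, 72], [-0.007, -0.005, -0.017]], [[75, 2, 94], [-0.007, -0.005, -0.017]], [[82, 2, 103], [-0.007, -0.005, -0.017]], [[83.5, 2, 105.5], [-0.007, -0.005, -0.017]], [[85, 2, 107.5], [-0.007, -0.005, -0.017]], [[86.5, 2, 109], [-0.007, -0.005, -0.017]], [[86.5, 2, 109], [-0.007, -0.005, -0.017]]]}}

```text
time: 22.7
tool_pos: [470.1, -128.5, 21.2]
tcp_rot: [-180.0, 38.2, 89.7]
ft_force: [-0.3, 0.2, -1.9]
finger_gap: 13.4
grip_force: 78.6
```

Run:
```python
from look import *
crop("c12",((275,190),(290,190)),60)
axis(15,60,440,500)
```

```text
scene -240 20 [ 465.5 -232.1   21.3] maxz 33.0 y -239.0 -220.0 xw 40.0
scene -220 23 [ 464.  -208.7   37.9] maxz 42.0 y -217.0 -201.0 xw 10.0
scene -200 68 [ 467.7 -187.5   34.4] maxz 43.0 y -198.0 -181.0 xw 59.0
scene -180 24 [ 464.9 -169.    36.6] maxz 43.0 y -180.0 -162.0 xw 15.0
scene -160 18 [ 464.7 -152.    37.5] maxz 43.0 y -159.0 -141.0 xw 14.0
scene -140 6 [ 452.2 -124.5   29.9] maxz 37.0 y -137.0 -120.0 xw 7.0
scene -120 9 [ 465.9 -107.9   31.5] maxz 38.0 y -118.0 -104.0 xw 24.0
scene -100 79 [467.  -90.5  35.5] maxz 60.0 y -100.0 -80.0 xw 56.0
scene -80 28 [467.4 -70.   35.7] maxz 41.0 y -79.0 -61.0 xw 22.0
scene -60 37 [470.7 -49.5  34.2] maxz 38.0 y -60.0 -40.0 xw 44.0
scene -40 19 [466.9 -34.6  34.1] maxz 36.0 y -39.0 -28.0 xw 23.0
scene -20 134 [467.9  -9.6  36.8] maxz 51.0 y -20.0 -4.0 xw 59.0
top -240 42 [ 466.  -231.3   22.1] maxz 30.0 y -236.0 -228.0 xw 59.0
top -220 32 [ 465.6 -208.8   35.6] maxz 47.0 y -218.0 -200.0 xw 29.0
top -200 74 [ 468.9 -188.5   35.7] maxz 45.0 y -198.0 -181.0 xw 58.0
top -180 29 [ 465.9 -168.9   37.1] maxz 44.0 y -179.0 -162.0 xw 32.0
top -160 35 [ 466.5 -149.7   35.9] maxz 46.0 y -159.0 -140.0 xw 18.0
top -140 66 [ 469.4 -127.3   39.2] maxz 55.0 y -140.0 -120.0 xw 49.0
top -120 45 [ 469.7 -113.2   43.9] maxz 60.0 y -120.0 -101.0 xw 48.0
top -100 18 [459.8 -92.6  39.4] maxz 60.0 y -98.0 -85.0 xw 54.0
```

View pics/c12.png

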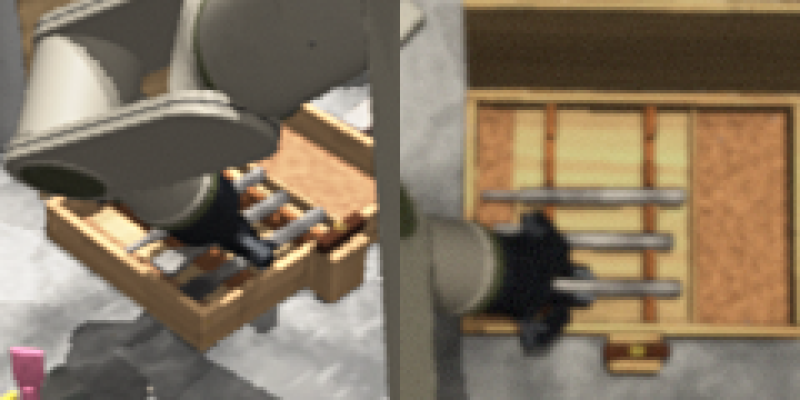

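The flat chisel is in line with the front notch pair: head at (680,288) in the right half, parallel to the other two. I'll lower it the last 2 mm, release and retreat.

Request:
{"api": "jog_arm", "payload": {"rows": [[[0.6, 0, 0.8], [0, 0, 0]], [[1.3, 0, 1.7], [0, 0, 0]], [[1.3, 0, 1.7], [0, 0, 0]]]}}

```text
time: 23.1
tool_pos: [469.9, -128.7, 20.1]
tcp_rot: [-179.9, 38.3, 89.7]
ft_force: [-7.2, 6.6, 15.8]
finger_gap: 13.3
grip_force: 80.7
```

Request:
{"api": "jog_arm", "payload": {"rows": [[[0, 0, 0], [0, 0, 0]], [[0, 0, 0], [0, 0, 0]], [[0, 0, 0], [0, 0, 0]], [[0, 0, 0], [0, 0, 0]], [[0, 0, -15], [0, 0, 0]], [[0, 0, -50], [0, 0, 0]], [[0, 0, -90], [0, 0, 0]], [[0, 0, -140], [0, 0, 0]], [[0, 0, -180], [0, 0, 0]], [[0, 0, -180], [0, 0, 0]]], "grip": 24}}

```text
time: 24.1
tool_pos: [473.4, -13.5, 165.2]
tcp_rot: [179.5, 38.0, 89.6]
ft_force: [0.8, -1.1, 0.5]
finger_gap: 24.0
grip_force: 0.0
```

```bash
cat > stone.py <<'E'
from look import *
def stone():
    for n in("scene","top"):
        P=np.load(n+"L.npy"); m=(P[...,0]>380)&(P[...,0]<560)&(P[...,1]>60)&(P[...,1]<260)&(P[...,2]>14)&(P[...,2]<36)
        m&=(P-np.array([592,304,0]))@h < -75
        m=cv2.morphologyEx(m.astype(np.uint8),cv2.MORPH_OPEN,np.ones((2,2)))>0
        p=P[m]; print(n,len(p),cv2.minAreaRect(np.float32(p[:,:2])),np.median(p,axis=0).round(1))
E
python3 - <<'E'
from stone import *
crop("c13",((275,190),(290,190)),60)
axis(15,60,440,500)
stone(); rel([472,166,150],Rg(0,np.array([1.,0,0])),"x")
E
```

```text
scene -240 21 [ 467.  -231.7   22. ] maxz 38.0 y -239.0 -220.0 xw 44.0
scene -220 21 [ 464.5 -209.3   35.8] maxz 39.0 y -219.0 -200.0 xw 14.0
scene -200 69 [ 468.5 -188.3   33.2] maxz 42.0 y -199.0 -180.0 xw 55.0
scene -180 21 [ 464.7 -171.7   35.7] maxz 40.0 y -180.0 -162.0 xw 15.0
scene -160 26 [ 463.2 -151.    36. ] maxz 45.0 y -160.0 -141.0 xw 17.0
scene -140 22 [ 464.7 -130.2   36.4] maxz 41.0 y -139.0 -120.0 xw 15.0
scene -120 24 [ 464.5 -111.8   36.3] maxz 44.0 y -119.0 -101.0 xw 14.0
scene -100 77 [469.1 -89.7  33.7] maxz 43.0 y -100.0 -81.0 xw 59.0
scene -80 26 [468.2 -68.1  34. ] maxz 42.0 y -79.0 -61.0 xw 23.0
scene -60 39 [468.6 -49.6  33. ] maxz 38.0 y -59.0 -40.0 xw 42.0
scene -40 20 [469.8 -34.   32.7] maxz 44.0 y -40.0 -21.0 xw 38.0
scene -20 131 [468.9  -9.8  37.4] maxz 52.0 y -18.0 -5.0 xw 60.0
top -260 4 [ 451.7 -246.5   16.1] maxz 16.0 y -258.0 -245.0 xw 19.0
top -240 37 [ 464.5 -231.3   21.2] maxz 30.0 y -235.0 -228.0 xw 56.0
top -220 32 [ 465.9 -209.6   35.7] maxz 45.0 y -219.0 -201.0 xw 31.0
top -200 75 [ 468.4 -188.5   34.9] maxz 43.0 y -198.0 -181.0 xw 58.0
t
[... 260 characters left out ...]
-101.0 xw 18.0
top -100 81 [466.8 -91.5  35.9] maxz 44.0 y -99.0 -82.0 xw 59.0
top -80 34 [469.4 -69.3  36.2] maxz 43.0 y -79.0 -63.0 xw 20.0
top -60 57 [467.8 -50.   33.4] maxz 43.0 y -60.0 -40.0 xw 27.0
top -40 29 [470.3 -33.8  30.2] maxz 39.0 y -37.0 -21.0 xw 55.0
top -20 43 [475.6 -11.5  46.3] maxz 58.0 y -15.0 -8.0 xw 58.0
scene 180 ((437.281005859375, 220.84188842773438), (88.1892318725586, 223.2631072998047), 32.02967071533203) [459.1 143.2  24.4]
top 45 ((381.2117919921875, 53.25066375732422), (259.9630126953125, 30.865625381469727), 48.30485916137695) [453.3 135.   20.6]
x shift [149.8, 0.5, -104.1] rot [0.519, 0.522, 1.504] | rows 11.2 J [18.0, 2.0, 107.0, -36.0, 86.0, 26.0] t 24.2
```

All three chisels are seated and level at about 36 mm. Now I'll straighten the tool and look for the stone afresh.

Run:
```python
from look import *
yd=np.radians(82); rel([440,-20,260],Rg(0,np.array([np.cos(yd),np.sin(yd),0])),"W")
```

```text
W shift [-64.6, -30.8, -75.7] rot [0.045, 0.665, 0.131] | rows 4.5 J [18.0, 2.0, 107.0, -36.0, 86.0, 26.0] t 24.2
```

Request:
{"api": "jog_arm", "payload": {"rows": [[[-65, -31, -76], [0.045, 0.665, 0.131]], [[-65, -31, -76], [0.045, 0.665, 0.131]], [[-65, -31, -76], [0.045, 0.665, 0.131]], [[-65, -31, -76], [0.045, 0.665, 0.131]], [[-65, -31, -76], [0.045, 0.665, 0.131]], [[-65, -31, -76], [0.045, 0.665, 0.131]]], "grip": 75}}

```text
time: 24.8
tool_pos: [438.5, -23.5, 258.3]
tcp_rot: [-179.8, -0.0, 81.5]
ft_force: [-0.1, -0.6, -0.3]
finger_gap: 74.8
grip_force: 0.0
```

Run:
```python
from stone import *
crop("c14",((215,240),(195,215)),60)
stone()
for n in("scene","top"):
    P=np.load(n+"L.npy"); m=(P[...,0]>400)&(P[...,0]<560)&(P[...,1]>70)&(P[...,1]<240)&(P[...,2]>17)&(P[...,2]<34)
    m&=(P-np.array([592,304,0]))@h < -75
    q,l,s,c=cv2.connectedComponentsWithStats(m.astype(np.uint8))
    for i in range(1,q):
        if s[i,4]>60: p=P[l==i]; print(n,s[i,4],c[i].round(),cv2.minAreaRect(np.float32(p[:,:2])))
```

```text
scene 179 ((436.7349853515625, 220.54940795898438), (86.30659484863281, 226.6221160888672), 31.722675323486328) [458.2 142.4  24.3]
top 379 ((408.6369323730469, 74.263427734375), (321.5328674316406, 77.53792572021484), 54.241207122802734) [471.9 161.   25.3]
scene 123 [233. 246.] ((470.8998718261719, 136.7868194580078), (46.038787841796875, 45.81107711791992), 76.28802490234375)
scene 65 [213. 252.] ((480.5960998535156, 191.1493682861328), (48.83279037475586, 39.621028900146484), 79.37733459472656)
top 374 [195. 214.] ((474.97894287109375, 166.72418212890625), (100.48365020751953, 39.82628631591797), 81.90802001953125)
```

View pics/c14.png

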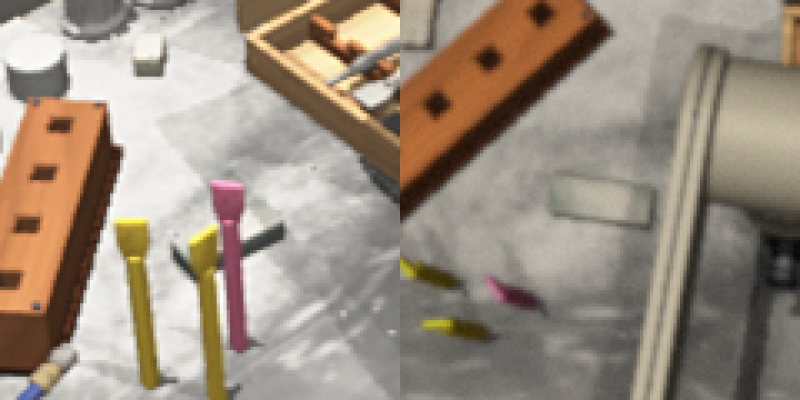

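The stone is still at (600,200) in the right half, about world (475,167), with its long axis at 82°. The only things near it are the pink and yellow look-alikes, 110 mm or more away. It's the grey-green 101 × 40 one.

Run:
```python
from look import *
yd=np.radians(82); R=Rg(0,np.array([np.cos(yd),np.sin(yd),0])); rel([475,166.5,120],R,"W"); rel([475,166.5,6],R,"G")
```

```text
W shift [192.4, 9.8, 137.3] rot [-0.005, 0.003, -0.005] | rows 4.7 J [-9.0, -18.0, 107.0, -0.0, 92.0, -1.0] t 24.9
G shift [192.7, 10.4, 251.3] rot [-0.005, 0.003, -0.005] | rows 6.3 J [-9.0, -18.0, 107.0, -0.0, 92.0, -1.0] t 24.9
```

Request:
{"api": "jog_arm", "payload": {"rows": [[[192, 10, 60], [-0.005, 0.003, -0.005]], [[192, 10, 60], [-0.005, 0.003, -0.005]], [[192, 10, 60], [-0.005, 0.003, -0.005]], [[192, 10, 60], [-0.005, 0.003, -0.005]], [[192, 10, 110], [-0.005, 0.003, -0.005]], [[192.5, 10, 160], [-0.005, 0.003, -0.005]], [[192.5, 10, 205], [-0.005, 0.003, -0.005]], [[192.5, 10, 235], [-0.005, 0.003, -0.005]], [[192.5, 10, 250], [-0.005, 0.003, -0.005]], [[192.5, 10, 250], [-0.005, 0.003, -0.005]]]}}

```text
time: 25.9
tool_pos: [471.6, 168.0, 5.0]
tcp_rot: [-179.7, 0.1, 82.3]
ft_force: [-0.7, 0.3, 0.1]
finger_gap: 74.8
grip_force: 0.0
```

Request:
{"api": "jog_arm", "payload": {"rows": [[[0, 0, 0], [0, 0, 0]], [[0, 0, 0], [0, 0, 0]], [[0, 0, 0], [0, 0, 0]], [[0, 0, 0], [0, 0, 0]], [[0, 0, 0], [0, 0, 0]], [[0, 0, 0], [0, 0, 0]], [[0, 0, 0], [0, 0, 0]]], "grip": 20, "force": 80}}

```text
time: 26.6
tool_pos: [477.2, 168.4, 11.1]
tcp_rot: [179.7, -0.2, 82.2]
ft_force: [-1.4, 0.5, 5.6]
finger_gap: 38.6
grip_force: 81.7
```

Request:
{"api": "jog_arm", "payload": {"rows": [[[0, 0, -20], [0, 0, 0]], [[0, 0, -60], [0, 0, 0]], [[0, 0, -110], [0, 0, 0]], [[0, 0, -150], [0, 0, 0]], [[0, 0, -150], [0, 0, 0]]]}}

```text
time: 27.1
tool_pos: [479.8, 168.5, 167.2]
tcp_rot: [179.2, -0.4, 82.2]
ft_force: [1.4, -0.2, -2.6]
finger_gap: 38.7
grip_force: 81.7
```

Run:
```python
from look import *
# bay centre: case right wall inner -155, divider 92 further
b=C0+cy*(-155+46)
print("bay",b); R=Rg(0,cx)
rel(b+Z*180,R,"bay above"); print(cur()[2]["finger_gap"])
```

```text
bay [ 539.21727623 -282.6760945     0.        ]
bay above shift [-438.8, 120.7, -13.9] rot [0.007, -0.016, 1.455] | rows 9.7 J [14.0, -5.0, 105.0, 0.0, 79.0, 21.0] t 27.1
38.710524634843146
```

Request:
{"api": "jog_arm", "payload": {"rows": [[[-439, 121, -30], [0, -0.016, 1.455]], [[-439, 121, -30], [0, -0.016, 1.455]], [[-439, 121, -30], [0, -0.016, 1.455]], [[-439, 121, -30], [0, -0.016, 1.455]], [[-439, 121, -30], [0, -0.016, 1.455]], [[-439, 121, -30], [0, -0.016, 1.455]], [[-439, 121, -30], [0, -0.016, 1.455]], [[-439, 121, -14], [0, -0.016, 1.455]], [[-439, 121, -14], [0, -0.016, 1.455]], [[-439, 121, -14], [0, -0.016, 1.455]]]}}

```text
time: 28.1
tool_pos: [533.9, -289.2, 170.6]
tcp_rot: [179.5, 0.6, -1.8]
ft_force: [-1.6, 1.4, -2.2]
finger_gap: 38.7
grip_force: 81.8
```

Run:
```python
from look import *
b=C0+cy*(-155+46); R=Rg(0,cx)
rel(b+Z*180,R,"bay above");rel(b+Z*16,R,"bay")
crop("c15",((300,175),(320,195)),60)
for n in("scene","top"):
    P=np.load(n+"L.npy"); m=(P[...,0]>470)&(P[...,0]<620)&(P[...,1]>-340)&(P[...,1]<-220)&(P[...,2]>140)&(P[...,2]<200)
    p=P[m]; print(n,len(p),cv2.minAreaRect(np.float32(p[:,:2])),p[:,2].min(),np.median(p,axis=0))
```

```text
bay above shift [5.0, -6.6, -9.6] rot [0.009, 0.01, -0.011] | rows 0.3 J [-33.0, 11.0, 88.0, -1.0, 81.0, 59.0] t 28.1
bay shift [6.6, -8.1, 154.4] rot [0.009, 0.01, -0.011] | rows 3.1 J [-33.0, 11.0, 88.0, -1.0, 81.0, 59.0] t 28.1
scene 150 ((546.2373657226562, -275.3743896484375), (53.85862731933594, 58.288997650146484), 42.140865325927734) 160.28891791861588 [ 536.18817904 -273.08627996  183.05776168]
top 216 ((529.06591796875, -279.41790771484375), (101.7188491821289, 44.202205657958984), 10.794452667236328) 167.32871850461947 [ 501.69518545 -282.4641549   183.7914711 ]
```

View pics/c15.png

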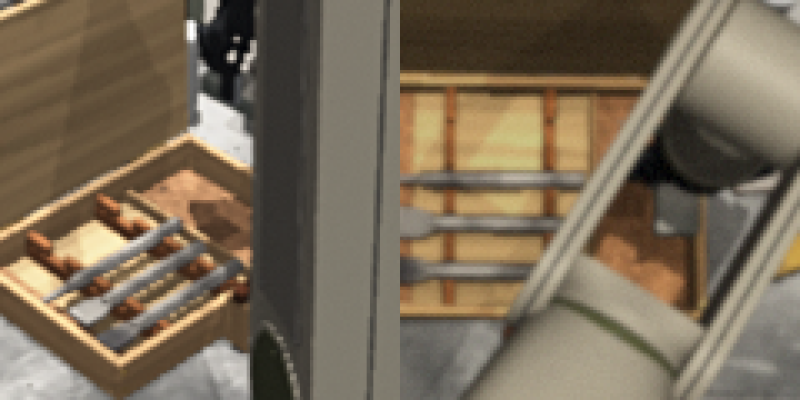

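The three chisels lie parallel with cutting ends to the left: (50,295), (85,310) and (115,335) in the left half. The stone hangs above the bay, its near end at (680,210) in the right half. I'll lower it.

Request:
{"api": "jog_arm", "payload": {"rows": [[[6, -7.5, 20], [0.009, 0.01, -0.011]], [[6, -8, 60], [0.009, 0.01, -0.011]], [[6.5, -8, 100], [0.009, 0.01, -0.011]], [[6.5, -8, 130], [0.009, 0.01, -0.011]], [[6.5, -8, 144], [0.009, 0.01, -0.011]], [[6.5, -8, 148], [0.009, 0.01, -0.011]], [[6.5, -8, 150.5], [0.009, 0.01, -0.011]], [[6.5, -8, 150.5], [0.009, 0.01, -0.011]]]}}

```text
time: 29.0
tool_pos: [542.0, -277.7, 23.8]
tcp_rot: [180.0, -0.2, -0.5]
ft_force: [0.7, -0.6, -3.0]
finger_gap: 38.5
grip_force: 81.8
```

Request:
{"api": "jog_arm", "payload": {"rows": [[[0, 0, 1], [0, 0, 0]], [[0, 0, 2], [0, 0, 0]], [[0, 0, 3], [0, 0, 0]], [[0, 0, 3], [0, 0, 0]]]}}

```text
time: 29.4
tool_pos: [540.7, -277.3, 19.1]
tcp_rot: [-179.9, -0.1, -0.6]
ft_force: [-1.1, 0.3, -2.1]
finger_gap: 38.6
grip_force: 81.8
```

Request:
{"api": "jog_arm", "payload": {"rows": [[[0, 3, 0], [0, 0, 0]], [[0, 5, 0], [0, 0, 0]], [[0, 5, 1], [0, 0, 0]], [[0, 5, 2], [0, 0, 0]], [[0, 5, 2.5], [0, 0, 0]], [[0, 5, 2.5], [0, 0, 0]]]}}

```text
time: 30.0
tool_pos: [540.6, -282.1, 16.3]
tcp_rot: [-179.9, -0.1, -0.6]
ft_force: [-0.9, 0.9, -2.4]
finger_gap: 38.4
grip_force: 81.9
```

Request:
{"api": "jog_arm", "payload": {"rows": [[[0, 0, 0.7], [0, 0, 0]], [[0, 0, 1.4], [0, 0, 0]], [[0, 0, 2], [0, 0, 0]], [[0, 0, 2], [0, 0, 0]]]}}

```text
time: 30.4
tool_pos: [540.7, -282.2, 16.1]
tcp_rot: [-179.9, -0.1, -0.6]
ft_force: [-7.1, 5.4, 12.3]
finger_gap: 38.9
grip_force: 83.7
```

The stone rests on the bay floor. I'll release it, rise, check it and look at the space behind the lid.

Request:
{"api": "jog_arm", "payload": {"rows": [[[0, 0, -1], [0, 0, 0]], [[0, 0, -1], [0, 0, 0]], [[0, 0, -1], [0, 0, 0]], [[0, 0, -1], [0, 0, 0]], [[0, 0, -10], [0, 0, 0]], [[0, 0, -40], [0, 0, 0]], [[0, 0, -90], [0, 0, 0]], [[0, 0, -140], [0, 0, 0]], [[0, 0, -190], [0, 0, 0]], [[0, 0, -240], [0, 0, 0]]], "grip": 52}}

```text
time: 31.4
tool_pos: [540.0, -282.2, 257.3]
tcp_rot: [-180.0, -0.1, -0.6]
ft_force: [0.2, -0.6, -0.4]
finger_gap: 51.9
grip_force: 0.0
```

Request:
{"api": "jog_arm", "payload": {"rows": [[[-80, -50, -50], [0, 0, 0]], [[-80, -50, -80], [0, 0, 0]], [[-80, -110, -80], [0, 0, 0]], [[-80, -110, -80], [0, 0, 0]], [[-80, -110, -80], [0, 0, 0]]], "grip": 0, "force": 40}}

```text
time: 31.9
tool_pos: [461.4, -169.7, 337.5]
tcp_rot: [180.0, -0.4, -0.4]
ft_force: [0.9, -0.6, -0.8]
finger_gap: -0.1
grip_force: 0.0
```

Run:
```python
from look import *
crop("c16",((275,175),(310,150)),70)
T0=np.load("topP.npy")
m=(T0[...,0]>690)&(T0[...,0]<800)&(T0[...,1]>-360)&(T0[...,1]<0)&(T0[...,2]>60)
p=T0[m]
for y in range(-360,0,30):
    e=p[(p[:,1]>=y)&(p[:,1]<y+30)]
    if len(e): print(y,len(e),"minx",e[:,0].min().round(),"maxz",e[:,2].max().round())
P=np.load("topL.npy"); m=(P[...,0]>470)&(P[...,0]<620)&(P[...,1]>-326)&(P[...,1]<-240)&(P[...,2]>18)&(P[...,2]<40); p=P[m]
if len(p)>9: print("stone",len(p),cv2.minAreaRect(np.float32(p[:,:2])),np.median(p[:,2]))
for n in("scene","top"):
    P=np.load(n+"P.npy"); m=(P[...,0]>640)&(P[...,0]<700)&(P[...,1]>-330)&(P[...,1]<-20)&(P[...,2]>70)
    p=P[m]
    for z in range(70,300,30):
        e=p[(p[:,2]>=z)&(p[:,2]<z+30)]
        if len(e): print(n,z,np.percentile(e[:,0],[2,50,98]).round(1),len(e),e[:,2].max())
rel([0,0,0],np.eye(3))
```

```text
-360 138 minx 729.0 maxz 152.0
-330 95 minx 736.0 maxz 177.0
-300 218 minx 727.0 maxz 244.0
-270 101 minx 729.0 maxz 177.0
-240 143 minx 734.0 maxz 156.0
-210 101 minx 741.0 maxz 151.0
-180 100 minx 732.0 maxz 147.0
-150 210 minx 735.0 maxz 236.0
-120 202 minx 786.0 maxz 236.0
-60 14 minx 690.0 maxz 271.0
-30 7 minx 797.0 maxz 162.0
scene 70 [655.  662.3 668.8] 491 99.99491771499652
scene 100 [656.1 664.1 671.2] 504 129.8881243629063
scene 130 [659.8 666.2 673.1] 510 159.9724118121684
scene 160 [661.5 668.1 674.4] 547 189.86677554760251
scene 190 [662.6 670.1 676.7] 542 219.95734002325605
scene 220 [665.6 672.3 678.4] 575 249.9973427567014
scene 250 [667.4 674.1 683.4] 599 279.97299742395046
scene 280 [668.8 677.7 685.9] 162 286.3371333248451
top 70 [656.3 660.7 665.1] 272 99.84151602258544
top 100 [657.9 662.8 667.2] 296 129.8513611959488
top 130 [660.  664.7 669.2] 307 159.9582262952215
top 160 [662.9 667.  671.3] 334 189.9602184785233
top 190 [664.8 668.9 673.3] 351 219.9517118585345
top 220 [665.9 670.8 676. ] 372 249.94454837972762
top 250 [668.5 673.8 687.7] 517 279.99710778441136
top 280 [670.7 678.5 686.8] 327 288.42108131625514
 shift [-463.9, -167.5, 333.8] rot [-3.142, 0.014, -0.005] | rows 21.0 J [-26.0, -11.0, 92.0, 0.0, 98.0, 64.0] t 32.0
```

View pics/c16.png

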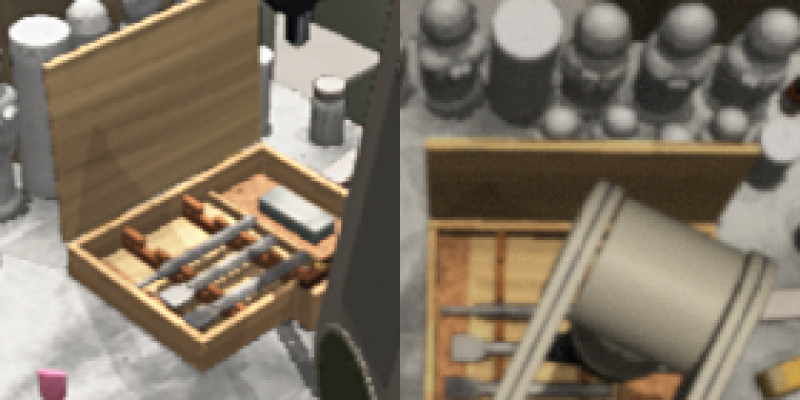

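The stone lies flat in the bay at (297,215) in the left half, and the three chisels are in place. The lid stands open leaning back about 4°. The space behind it is free up to x ≈ 730, where the statues start. I'll go over the lid's edge to push it from behind.

Run:
```python
from look import *
R=Rg(0,cx)
rel([720,-178,350],R,"over");rel([720,-178,248],R,"behind")
```

```text
over shift [258.8, 4.0, -14.1] rot [0.0, -0.003, 0.012] | rows 5.2 J [-26.0, -11.0, 92.0, 0.0, 98.0, 64.0] t 32.0
behind shift [258.4, 4.0, 87.9] rot [0.0, -0.003, 0.012] | rows 5.5 J [-26.0, -11.0, 92.0, 0.0, 98.0, 64.0] t 32.0
```

Request:
{"api": "jog_arm", "payload": {"rows": [[[50, 4, -14], [0, -0.003, 0.012]], [[100, 4, -14], [0, -0.003, 0.012]], [[150, 4, -14], [0, -0.003, 0.012]], [[200, 4, -14], [0, -0.003, 0.012]], [[235, 4, -14], [0, -0.003, 0.012]], [[259, 4, -14], [0, -0.003, 0.012]], [[259, 4, -14], [0, -0.003, 0.012]], [[259, 4, -14], [0, -0.003, 0.012]], [[259, 4, -14], [0, -0.003, 0.012]]]}}

```text
time: 32.9
tool_pos: [719.6, -179.2, 348.7]
tcp_rot: [-180.0, 0.1, -1.3]
ft_force: [-0.3, 0.9, -0.2]
finger_gap: 0.2
grip_force: 0.0
```

Request:
{"api": "jog_arm", "payload": {"rows": [[[0, 0, 30], [0, 0, 0]], [[0, 0, 65], [0, 0, 0]], [[0, 0, 92], [0, 0, 0]], [[0, 0, 100], [0, 0, 0]], [[0, 0, 100], [0, 0, 0]]]}}

```text
time: 33.4
tool_pos: [718.8, -178.4, 248.3]
tcp_rot: [-179.9, 0.2, -1.3]
ft_force: [0.5, 0.1, 0.4]
finger_gap: -0.1
grip_force: 0.0
```

Run:
```python
from look import *
p0,_,s=cur(); print(p0.round(1),s["ft_force"].round(1))
for th in list(range(94,0,-3))+[0]:
    t=np.radians(th); u=np.array([-np.cos(t),np.sin(t)]); n=np.array([np.sin(t),np.cos(t)])
    c=np.array([659.4,46])+205*u+12*n; tx,tz=c[0]+11,c[1]
    print(th,round(tx-p0[0]),round(p0[2]-tz),end=" | ")
```

```text
[ 718.8 -178.4  248.3] [0.5 0.1 0.4]
94 -22 -1 | 91 -33 -2 | 88 -44 -3 | 85 -54 -3 | 82 -65 -2 | 79 -76 -1 | 76 -86 1 | 73 -97 3 | 70 -107 6 | 67 -117 9 | 64 -127 13 | 61 -137 17 | 58 -147 22 | 55 -156 28 | 52 -165 33 | 49 -174 40 | 46 -182 47 | 43 -190 54 | 40 -198 61 | 37 -205 69 | 34 -212 78 | 31 -218 86 | 28 -224 95 | 25 -229 105 | 22 -234 114 | 19 -238 124 | 16 -242 134 | 13 -245 145 | 10 -248 155 | 7 -250 165 | 4 -252 176 | 1 -253 187 | 0 -253 190 |
```

Request:
{"api": "jog_arm", "payload": {"rows": [[[-15, 0, 0], [0, 0, 0]], [[-22, 0, -1], [0, 0, 0]], [[-33, 0, -2], [0, 0, 0]], [[-44, 0, -3], [0, 0, 0]], [[-54, 0, -3], [0, 0, 0]], [[-65, 0, -2], [0, 0, 0]], [[-76, 0, -1], [0, 0, 0]], [[-86, 0, 1], [0, 0, 0]], [[-97, 0, 3], [0, 0, 0]], [[-107, 0, 6], [0, 0, 0]]]}}

```text
time: 34.4
tool_pos: [614.5, -176.4, 247.2]
tcp_rot: [179.9, -0.3, -1.3]
ft_force: [2.4, -0.3, 4.5]
finger_gap: -0.2
grip_force: 2.0
```

Request:
{"api": "jog_arm", "payload": {"rows": [[[-10, 0, 3], [0, 0, 0]], [[-20, 0, 7], [0, 0, 0]], [[-30, 0, 11], [0, 0, 0]], [[-40, 0, 16], [0, 0, 0]], [[-49, 0, 22], [0, 0, 0]], [[-58, 0, 27], [0, 0, 0]], [[-67, 0, 34], [0, 0, 0]], [[-75, 0, 41], [0, 0, 0]], [[-83, 0, 48], [0, 0, 0]], [[-91, 0, 55], [0, 0, 0]]]}}

```text
time: 35.4
tool_pos: [522.7, -174.4, 189.9]
tcp_rot: [180.0, -0.1, -1.3]
ft_force: [2.1, -1.8, 1.6]
finger_gap: 0.1
grip_force: 1.3
```

Request:
{"api": "jog_arm", "payload": {"rows": [[[-7, 0, 8], [0, 0, 0]], [[-14, 0, 17], [0, 0, 0]], [[-20, 0, 25], [0, 0, 0]], [[-26, 0, 34], [0, 0, 0]], [[-31, 0, 44], [0, 0, 0]], [[-34, 0, 48], [0, 0, 0]], [[-36, 0, 53], [0, 0, 0]], [[-38, 0, 58], [0, 0, 0]], [[-40, 0, 63], [0, 0, 0]], [[-42, 0, 68], [0, 0, 0]]]}}

```text
time: 36.4
tool_pos: [479.8, -172.7, 119.8]
tcp_rot: [-179.9, 0.1, -1.3]
ft_force: [0.8, 1.2, 3.1]
finger_gap: 0.2
grip_force: 1.1
```

Request:
{"api": "jog_arm", "payload": {"rows": [[[-2, 0, 5], [0, 0, 0]], [[-4, 0, 10], [0, 0, 0]], [[-5, 0, 15], [0, 0, 0]], [[-6, 0, 20], [0, 0, 0]], [[-7, 0, 25], [0, 0, 0]], [[-8, 0, 31], [0, 0, 0]], [[-9, 0, 36], [0, 0, 0]], [[-10, 0, 42], [0, 0, 0]], [[-10, 0, 47], [0, 0, 0]], [[-11, 0, 52], [0, 0, 0]]]}}

```text
time: 37.4
tool_pos: [468.9, -172.5, 67.7]
tcp_rot: [-179.9, 0.1, -1.3]
ft_force: [0.8, -0.3, 1.6]
finger_gap: -0.1
grip_force: 1.0
```

Request:
{"api": "jog_arm", "payload": {"rows": [[[0, 0, 2.5], [0, 0, 0]], [[0, 0, 5], [0, 0, 0]], [[0, 0, 7], [0, 0, 0]], [[0, 0, 9], [0, 0, 0]], [[0, 0, 10], [0, 0, 0]], [[0, 0, 11], [0, 0, 0]], [[0, 0, 12], [0, 0, 0]], [[0, 0, 12], [0, 0, 0]]]}}

```text
time: 38.2
tool_pos: [468.9, -172.5, 56.1]
tcp_rot: [-179.9, 0.1, -1.3]
ft_force: [0.2, -0.2, 0.7]
finger_gap: -0.1
grip_force: 0.0
```

Request:
{"api": "jog_arm", "payload": {"rows": [[[0, 0, 1], [0, 0, 0]], [[0, 0, 2], [0, 0, 0]], [[0, 0, 3], [0, 0, 0]], [[0, 0, 3], [0, 0, 0]]]}}

```text
time: 38.6
tool_pos: [469.0, -172.5, 54.9]
tcp_rot: [-179.9, 0.1, -1.3]
ft_force: [-8.4, 3.1, 18.6]
finger_gap: -0.0
grip_force: 9.7
```

Run:
```python
from look import *
crop("c17",((285,190),(310,190)),70)
for n in("scene","top"):
    P=np.load(n+"L.npy")
    for x in range(410,660,25):
        m=(P[...,0]>x)&(P[...,0]<x+25)&(P[...,1]>-330)&(P[...,1]<-40)&(P[...,2]>15)&(P[...,2]<90); e=P[m]
        if len(e)>5: print(n,x,len(e),np.percentile(e[:,2],[10,50,90]).round(1))
```

```text
scene 410 373 [22.4 44.8 60.4]
scene 435 264 [55.2 58.2 62.3]
scene 460 300 [53.8 56.7 65.4]
scene 485 259 [53.5 56.2 59.2]
scene 510 229 [53.4 56.5 59.7]
scene 535 210 [53.4 56.3 59.5]
scene 560 244 [53.3 56.6 59.4]
scene 585 287 [53.6 56.4 59.6]
scene 610 339 [53.7 57.8 61.6]
scene 635 260 [56.4 59.7 62.6]
top 410 414 [46.3 57.9 63.1]
top 435 430 [53.1 58.1 62.9]
top 460 247 [51.4 56.1 60.7]
top 485 237 [51.9 56.3 61. ]
top 510 234 [51.6 56.1 60.4]
top 535 270 [51.  55.7 60.3]
top 560 425 [50.9 56.  60.4]
top 585 582 [50.8 55.8 60.3]
top 610 686 [51.9 57.3 62.6]
top 635 595 [52.8 58.  63.1]
```

The lid is fully shut: its top is flat at about 57 mm over its whole length, and it took a firm 18 N stop. Now the button: rise, turn the tool so the fingers close across the bar, and measure it once more.

Request:
{"api": "jog_arm", "payload": {"rows": [[[0, 0, -30], [0, 0, 0.2]], [[0, 0, -70], [0, 0, -0.2]], [[-30, 0, -100], [0, 0, -0.4]], [[-64, 0, -100], [0, 0, -0.6]], [[-64, 0, -100], [0, 0, -0.8]], [[-64, 0, -100], [0, 0, -0.95]], [[-64, 0, -100], [0, 0, -1.1]], [[-64, 0, -100], [0, 0, -1.25]], [[-64, 0, -100], [0, 0, -1.4]], [[-64, 0, -100], [0, 0, -1.57]]], "grip": 34}}

```text
time: 39.7
tool_pos: [405.1, -171.2, 153.2]
tcp_rot: [-179.9, -0.0, 67.8]
ft_force: [-0.1, -1.0, 1.2]
finger_gap: 34.3
grip_force: 0.0
```

Run:
```python
from look import *
crop("c18",((300,200),(300,215)),50)
for n in("scene","top"):
    P=np.load(n+"L.npy")
    m=(P[...,0]>370)&(P[...,0]<440)&(P[...,1]>-220)&(P[...,1]<-120)&(P[...,2]>68)&(P[...,2]<84); e=P[m]
    if len(e)>5: print(n,len(e),cv2.minAreaRect(np.float32(e[:,:2])),np.median(e,axis=0))
b=C0-137*cx; R=Rg(0,cy); rel(b+Z*90,R,"above");rel(b+Z*60,R,"grip"); print(b,cur()[0])
```

```text
scene 60 ((403.0382080078125, -166.28945922851562), (58.589019775390625, 18.30459213256836), 88.2552719116211) [ 401.57210864 -159.66932676   75.77692598]
top 28 ((402.2330017089844, -148.7245330810547), (19.523950576782227, 12.8217134475708), 87.29960632324219) [ 402.10906915 -145.88552801   76.30982153]
above shift [0.1, -0.5, 63.2] rot [-0.001, -0.001, -0.369] | rows 2.5 J [-30.0, -15.0, 115.0, 0.0, 80.0, -7.0] t 39.8
grip shift [0.1, -0.5, 93.2] rot [-0.001, -0.001, -0.369] | rows 2.5 J [-30.0, -15.0, 115.0, 0.0, 80.0, -7.0] t 39.8
[ 404.53004636 -170.83088848    0.        ] [ 405.06533698 -171.17636901  153.22585306]
```

Request:
{"api": "jog_arm", "payload": {"rows": [[[0, 0, 30], [0, 0, -0.14]], [[0, 0, 55], [0, 0, -0.28]], [[0, 0, 63], [0, 0, -0.369]], [[0, 0, 63], [0, 0, -0.369]], [[0, 0, 78], [0, 0, -0.369]], [[0, 0, 90], [0, 0, -0.369]], [[0, 0, 93], [0, 0, -0.369]], [[0, 0, 93], [0, 0, -0.369]]]}}

```text
time: 40.6
tool_pos: [404.5, -170.9, 60.0]
tcp_rot: [-179.9, -0.1, 88.5]
ft_force: [-0.5, -0.0, -0.7]
finger_gap: 34.2
grip_force: 0.0
```

Request:
{"api": "jog_arm", "payload": {"rows": [[[0, 0, 0], [0, 0, 0]], [[0, 0, 0], [0, 0, 0]], [[0, 0, 0], [0, 0, 0]], [[0, 0, 0], [0, 0, 0]], [[0, 0, 0], [0, 0, 0]]], "grip": 8, "force": 25}}

```text
time: 41.1
tool_pos: [404.5, -171.1, 61.0]
tcp_rot: [-179.9, -0.1, 88.6]
ft_force: [-5.5, 1.6, 6.0]
finger_gap: 15.4
grip_force: 27.3
```

Request:
{"api": "jog_arm", "payload": {"rows": [[[0, 0, 0], [0, 0, -0.1]], [[0, 0, 0], [0, 0, -0.2]], [[0, 0, 0], [0, 0, -0.3]], [[0, 0, 0], [0, 0, -0.4]], [[0, 0, 0], [0, 0, -0.5]], [[0, 0, 0], [0, 0, -0.6]], [[0, 0, 0], [0, 0, -0.7]], [[0, 0, 0], [0, 0, -0.8]]]}}

```text
time: 41.9
tool_pos: [405.6, -170.7, 61.1]
tcp_rot: [179.9, -0.1, 134.7]
ft_force: [1.4, 3.3, 0.3]
finger_gap: 15.3
grip_force: 26.2
```

Request:
{"api": "jog_arm", "payload": {"rows": [[[0, 0, 0], [0, 0, -0.1]], [[0, 0, 0], [0, 0, -0.2]], [[0, 0, 0], [0, 0, -0.3]], [[0, 0, 0], [0, 0, -0.4]], [[0, 0, 0], [0, 0, -0.5]], [[0, 0, 0], [0, 0, -0.6]], [[0, 0, 0], [0, 0, -0.7]], [[0, 0, 0], [0, 0, -0.775]], [[0, 0, 0], [0, 0, -0.775]]]}}

```text
time: 42.8
tool_pos: [406.2, -169.6, 61.1]
tcp_rot: [179.8, 0.1, 179.0]
ft_force: [4.4, 10.2, -0.2]
finger_gap: 15.4
grip_force: 26.2
```

Turned to 179.0° against 178.8° square. I'll release, rise, back off and check.

Request:
{"api": "jog_arm", "payload": {"rows": [[[0, 0, 0], [0, 0, 0]], [[0, 0, 0], [0, 0, 0]], [[0, 0, 0], [0, 0, 0]], [[0, 0, -10], [0, 0, 0]], [[0, 0, -40], [0, 0, 0]], [[0, 0, -90], [0, 0, 0]], [[0, 0, -140], [0, 0, 0]], [[0, 0, -190], [0, 0, 0]], [[0, 0, -220], [0, 0, 0]]], "grip": 32}}

```text
time: 43.7
tool_pos: [406.0, -172.0, 285.9]
tcp_rot: [-179.9, 0.2, 178.9]
ft_force: [-0.0, 0.7, -0.0]
finger_gap: 31.8
grip_force: 0.0
```

Request:
{"api": "jog_arm", "payload": {"rows": [[[0, 50, 0], [0, 0, 0]], [[0, 100, 0], [0, 0, 0]], [[0, 150, 0], [0, 0, 0]], [[0, 200, 0], [0, 0, 0]], [[0, 250, 0], [0, 0, 0]], [[0, 250, 0], [0, 0, 0]]]}}

```text
time: 44.3
tool_pos: [409.3, 84.3, 281.5]
tcp_rot: [179.8, -0.0, 179.3]
ft_force: [0.6, -0.8, 0.1]
finger_gap: 31.9
grip_force: 0.0
```

Run:
```python
from look import *
print(cur()[0],cur()[2]["time"])
crop("c19",((285,195),(300,215)),60)
for n in("scene","top"):
    P=np.load(n+"L.npy")
    m=(P[...,0]>360)&(P[...,0]<450)&(P[...,1]>-220)&(P[...,1]<-120)&(P[...,2]>69)&(P[...,2]<84); e=P[m]
    if len(e)>5: print(n,len(e),cv2.minAreaRect(np.float32(e[:,:2])))
```

```text
[409.28242531  84.30210822 281.53106492] 44.3
scene 87 ((402.5244140625, -171.94564819335938), (22.79698944091797, 66.6687240600586), 88.80564880371094)
top 99 ((412.57989501953125, -164.8706817626953), (79.78543853759766, 39.71092224121094), 29.731826782226562)
```

View pics/c19.png

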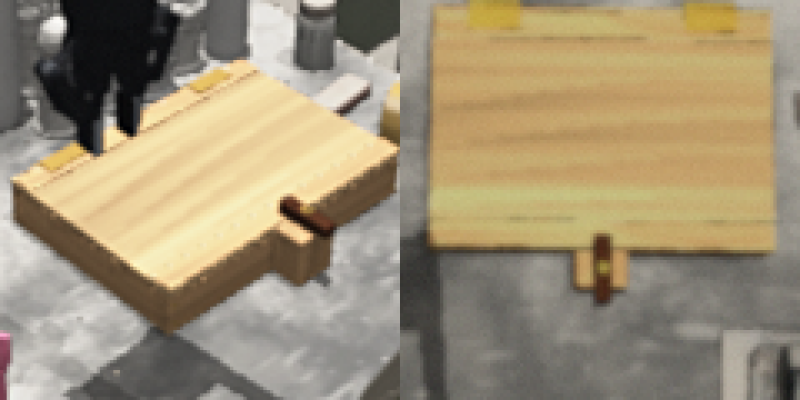

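The lid is fully shut and the button lies square across its edge, at (602,268) in the right half and (308,215) in the left. The arm is clear of everything, so I'll hand in.

```bash
python3 -c "
from bench import r
print(r.hand_in())"
```

```text
the job is handed in; nothing more can be done
None
```

The job is handed in: the three chisels that were there (flat, claw and point) and the larger stone are in the case, the lid is shut, and the button is turned square across its edge. The judge's result was not shown.

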